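# Change the cartridges of an under-sink water filter

## Robot

A 7-joint arm with a two-finger parallel gripper is mounted at the origin on the work surface. World frame = base frame: x ahead of the robot, y to its left, z up, the work surface at z = 0. Lengths are in m, angles in rad, forces in N, time in s.
With the tool pointing down it reaches from about 0.425 to 0.875 m from the base axis. Payload 8.4 kg.
Tool frame: the origin (TCP) lies midway between the tips of the shut fingers; the grasp point (between the pads) lies 19 mm behind it; z points along the fingers, y is the line along which they close (so a half turn about z gives the same grasp; the last joint's range is limited). The gripper opens to 87 mm and grips with 3 to 60 N. Pads are 19 mm wide; open, the fingers measure 117 mm over their backs; the gripper's body (75 mm by 190 mm) begins 51 mm behind the grasp point.
Start: joints at [-1.33, 0.333, 0.04, 1.465, -0.013, 1.343, -0.059], TCP at [0.217, 0.613, 0.223] pointing down, gripper open.
Joint ranges: [-2.58, 2.58], [-0.38, 2.09], [-1.3, 1.39], [0.25, 2.4], [-1.5, 4.64], [0.08, 2.09], [-2.65, 2.65]. Speed limits (rad/s): [2.22, 2.22, 2.79, 2.79, 3.14, 3.14, 3.14].

## Interface

Orientations are given as a rotation vector (axis times angle).
In Python, from station import bot gives the robot as it stands. The module is installed in compiled form; this text tells all that it offers.
- The arm moves only by the tool move_arm, never from a script. Its argument "commands" is a list of rows, each an object of numbers: "claw": the closure, from 0 (fully open) to 1 (shut); "tx", "ty", "tz": the shift along the tool's x, y, z in m; "ax", "ay", "az": the turn, a rotation vector about the tool's x, y, z in degrees. In form: [{"claw": .., "tx": .., "ty": .., "tz": .., "ax": .., "ay": .., "az": ..}, ...]. A call has 1 to 8 rows; each row shifts and turns the commanded pose from where the row before left it, along the tool's axes as they then stand; what a row does not reach is not made up. A row lasts 1/8 s, in which the tool goes at most 62.5 mm and 10.7 degrees, less where a joint would pass 70% of its speed; a pose out of reach is approached as far as the arm can. A call with a gripper value outside its range is refused whole. The fingers move at their own pace and stop on an object; "newtons" is the grip in N (left out, the last holds). Time passes only in rows, so rows that do not move let the fingers close. It gives the time, the measured TCP pose, the force, the opening and the grip force at its end, in the units of the state.
- bot.observe(): the state, without advancing time (a new reading comes with each control period).
- bot.read_camera(name): name is "scene" or "top" or "wrist"; returns the picture (480x640x3 uint8, red, green, blue); there is no depth.
- bot.get_calibration(name): a dict with "intrinsics" (3x3 intrinsics, pixels), "origin" and "orientation" of the camera in the world. Camera axes: x right, y down, z forward; pixel columns grow to the right and rows downward; lengths in m; the calibration is good to about 2 mm. A picture is of the moment at which its call begins: read the wrist's pose just before it. get_calibration takes no time and is no camera call; for the wrist camera it gives the pose at the moment of the call.
- bot.sign_off(): hands the job in; it is judged then, once.
The state is a dict: "t": time; "joints": joint angles; "joint_vel": joint speeds; "joint_efforts": joint torques, N m; "position": TCP position; "tcp_rot": TCP orientation; "contact_force": force on the tool from outside, world axes, zero at the start; "torque": the same for the moment, N m; "grip_width": finger opening in m; "grip_force": force on a finger pad.
Only numpy, scipy, OpenCV 4.12 (cv2) and the standard library are available. Lean on these libraries where they do the work, as an engineer would, in place of code of your own. Each camera call takes 0.05 s, during which the arm holds its last target. There are 200 camera calls.

## Task

Shut the filter unit's inlet valve by raising its lever upright, then unlock the used cartridge from the socket next to the valve and put it in the black tub. Fit the new ribbed sediment cartridge in that socket, and each smooth carbon cartridge there is in one of the other two sockets (an unused socket stays empty): turn it until its lugs drop through the slots, then a quarter turn clockwise to the stop. Only when all are locked, open the valve again by lowering its lever fully, and leave the other things on the worktop where they are.

Things in the scene. Friction and masses are not known exactly. Their poses are not given: they have to be found in the camera images.
- unit: under-sink filter unit, fixed: grey base plate 110 x 430 mm, 10 mm thick, with three white sockets in a row (at y = 50, -50, -150 mm) and a brass inlet valve at the +y end. Origin on the worktop on the row's axis; y along the row towards the valve, x across it away from the robot, z up. A locked cartridge has its handle across the row and cannot be lifted out
- station1 (a point): socket next to the valve: centre of its floor, 10 mm above the worktop, unit axes. The used cartridge starts locked here. Each socket is a white cup 87 mm wide; its rim, 35.5 mm above the worktop, is a 7 mm thick lip with a 54 mm hole and, on opposite sides of it, two slots for the lugs along the row (unit y), which pass lugs up to 6 degrees out of line
- station2 (a point): middle socket, same point and axes; empty at the start. With lugs in line with the slots a cartridge drops 17.5 mm from the lip until its foot is on the floor; then it turns clockwise (from above) 85 degrees to a solid stop, handle across the row: locked. Counter-clockwise 85 degrees from there frees it; a stop keeps it from turning counter-clockwise past the slots
- station3 (a point): socket farthest from the valve, same point and axes; empty at the start. Socket pitch is 100 mm
- valve (a joint): inlet valve lever, hinge axis level along the unit's y: 0 = lowered, level, pointing to unit -x (towards the robot): valve open; 1.57 = raised, upright: shut. Starts near 0. Solid stops at both ends; friction (0.2 N m, 2 to 3 N at the grip) holds it where it is left
- valve_pivot (a point): point on the lever's hinge axis, in the plane in which the lever swings, 60 mm above the worktop; unit axes
- valve_grip (a point): centre of the lever's black sleeve, 85 mm from the hinge axis; the sleeve is 50 mm long, 16 mm wide (along the hinge axis), 10 mm thick, and ends 22 mm farther out than this point. Turns with the lever: -x points outwards along the lever, y along the hinge axis
- used_handle (a point): used sediment cartridge: ribbed, brownish, 174 mm tall. All cartridges have on top a turning handle, an upright bar 56 mm long (x), 20 mm thick (y), 36 mm high (z), standing on a flat shoulder. This point is in the handle on the axis, 24 mm above the shoulder, 12 mm below the top, 162 mm above the foot. The two lugs at the nose point along x too
- used_middle (a point): point on the used cartridge's axis, 85 mm above its foot. All cartridges: body 66 mm wide; below it a 28 mm long nose, a 48 mm neck tapering to a flat foot 42 mm wide, with two opposite lugs, 66 mm across the tips, 16 mm wide, 8 mm high, undersides 8 mm above the foot. 0.25 to 0.5 kg
- sediment_handle (a point): new sediment cartridge: white ribbed body, 174 mm tall, otherwise shaped as the used one; stands on its foot in a cell of the crate, turned any way. This point is in the handle on the axis, 24 mm above the shoulder, 12 mm below the top, 162 mm above the foot; x along the handle and the lugs, z up
- carbon_a_handle (a point): new carbon cartridge: smooth white body with a paper band, 154 mm tall, nose, lugs and handle as on the others; stands in a cell of the crate, turned any way; may be absent (one or both carbon cartridges are there). This point is in the handle on the axis, 24 mm above the shoulder, 12 mm below the top, 142 mm above the foot; x along the handle and the lugs
- carbon_b_handle (a point): new carbon cartridge, the same in every way as carbon_a (this point 142 mm above the foot); may be absent
- crate_in (a point): open plywood crate in which the new cartridges stand, 88 (x) by 296 (y) mm, 80 mm high, loose, 1.2 kg, 6 mm walls and floor, with two partitions (63 mm high) across y making three cells of 76 x 91 mm at y = 97, 0 and -97 mm: centre of its inner floor, 6 mm above the worktop
- tub_in (a point): black open plastic tub for waste, 220 (x) by 190 (y) mm, 75 mm high, 5 mm walls and floor, loose, 0.6 kg: centre of its inner floor, 5 mm above the worktop
- mug: blue mug, 80 mm wide, 92 mm high; not part of the job, to be left where it is; origin at its underside
- grease: small jar, 60 mm wide, 60 mm high; not part of the job, to be left where it is; origin at its underside
- wrench: steel wrench, 200 mm long, lying flat; not part of the job, to be left where it is; origin at its underside
- driver: screwdriver, 200 mm long, lying flat; not part of the job, to be left where it is; origin at its underside
- union: brass pipe union standing on end, 38 mm wide, 52 mm high; not part of the job, to be left where it is; origin at its underside
- elbow: white waste-pipe elbow lying flat, two 78 mm legs, 48 mm high; not part of the job, to be left where it is; origin at its underside
- tap: steel mixer tap lying on its side, about 250 by 200 mm, 52 mm high; not part of the job, to be left where it is; origin at its underside
Not all that is in view belongs to the job. What is shaped like the part that bears used_handle but pink or red is not meant. What is shaped like the part that bears carbon_a_handle but purple is not meant.

How it is judged:
By the outcome, as a careful person would: the job done as asked, in the order asked, and still so for the second after the job is handed in, with the robot touching nothing.
Of carbon_a, carbon_b only 1 to 2 are there at a start; the rules pass over those that are not, and their reading is None.
At some moment in a run one of crate, tub may be knocked a few centimetres aside while the robot is not near it.
It also fails if it takes over 210 s, if anything falls off the work surface, if the arm or the gripper's body presses on something with over 40 N, if the wrist force passes 120 N, or if a joint passes its speed limit or range.

## Working session

There is one attempt and no reset: what is moved stays moved. The work goes in short steps, Python scripts to look and compute and a tool call to move; the robot and the scene stay as the last step left them, time stands still between calls to the robot, and variables do not carry over. Pictures are saved under pics/ and viewed, at most 14 in all, crops included, and the job is handed in when it is done.

Besides the shell and the picture viewer there is one more tool, called as a command line: name --argument value ..., lists and objects as JSON in quotes. move_arm: Moves the arm, as the interface text tells. Its arguments: {"type":"object","properties":{"commands":{"type":"array"},"newtons":{"type":"number"}},"required":["commands"]}

```bash
mkdir -p pics; cat > h.py <<'E'
import numpy as np, cv2
from scipy.spatial.transform import Rotation as R
from station import bot
def snap(n,f):
    c=bot.get_calibration(n); im=bot.read_camera(n); cv2.imwrite(f'pics/{f}.png',im[:,:,::-1]); np.save(f'pics/{f}.npy',np.array([c],dtype=object),allow_pickle=True); return im,c
def load(f): return np.load(f'pics/{f}.npy',allow_pickle=True)[0]
def rot(c):
    o=np.array(c['orientation'],float); return o if o.shape==(3,3) else R.from_rotvec(o).as_matrix()
def px2w(c,u,v,z):
    d=rot(c)@np.linalg.inv(np.array(c['intrinsics']))@[u,v,1]; o=np.array(c['origin']); return o+d*(z-o[2])/d[2]
def w2px(c,p):
    q=np.array(c['intrinsics'])@(rot(c).T@(np.array(p)-np.array(c['origin']))); return q[:2]/q[2]
def crop(f,x0,y0,x1,y1,k,out):
    im=cv2.imread(f'pics/{f}.png')[y0:y1,x0:x1]; cv2.imwrite(f'pics/{out}.png',cv2.resize(im,None,fx=k,fy=k,interpolation=cv2.INTER_CUBIC))
E
python3 - <<'E'
from h import *
for n in('top','scene'):
    im,c=snap(n,n+'0'); print(n,c)
print(bot.observe())
E
```

```text
top {'intrinsics': array([[616.57914502,   0.        , 320.29988502],
       [  0.        , 616.57914502, 246.4707974 ],
       [  0.        ,   0.        ,   1.        ]]), 'origin': array([0.48157924, 0.0558117 , 1.57031747]), 'orientation': array([-2.16440312,  2.21774172, -0.05274988])}
scene {'intrinsics': array([[554.07027873,   0.        , 314.45181515],
       [  0.        , 554.07027873, 238.71756614],
       [  0.        ,   0.        ,   1.        ]]), 'origin': array([ 1.20771758, -0.66235358,  0.91512476]), 'orientation': array([-2.12271765, -0.84423845,  0.4086499 ])}
{'t': 0.1, 'joints': array([-1.33017638,  0.33385825,  0.03986519,  1.46617475, -0.01340891,
        1.34330704, -0.05847392]), 'joint_vel': array([ 0.00068917, -0.00240354, -0.00187527, -0.00158665,  0.00084111,
       -0.00149209, -0.00182056]), 'joint_efforts': array([ 4.51956454e-03, -6.57801819e+01,  1.34023726e+00, -4.04712546e+01,
       -5.96727105e-02,  4.08737257e-02,  8.66552023e-05]), 'position': array([0.21653114, 0.61242263, 0.22174042]), 'tcp_rot': array([-5.31170390e-01, -3.09619621e+00,  2.31284439e-03]), 'contact_force': array([-0.57364703,  0.35218603, -0.19253281]), 'torque': array([0.02852294, 0.04592285, 0.01766385]), 'grip_force': 0.0, 'grip_width': 0.08683776137071111}
```

View pics/top0.png

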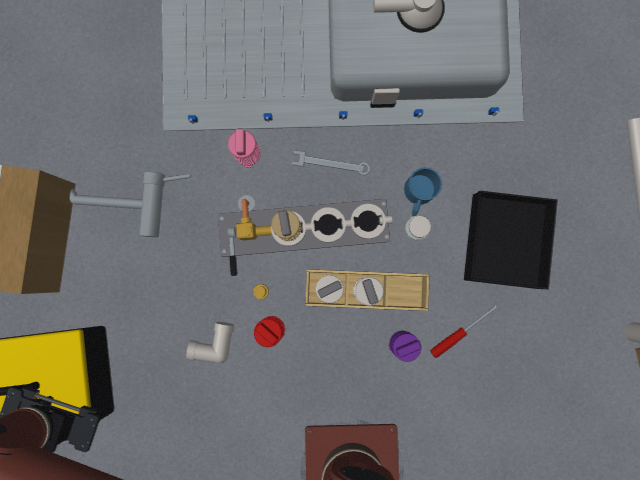

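View pics/scene0.png

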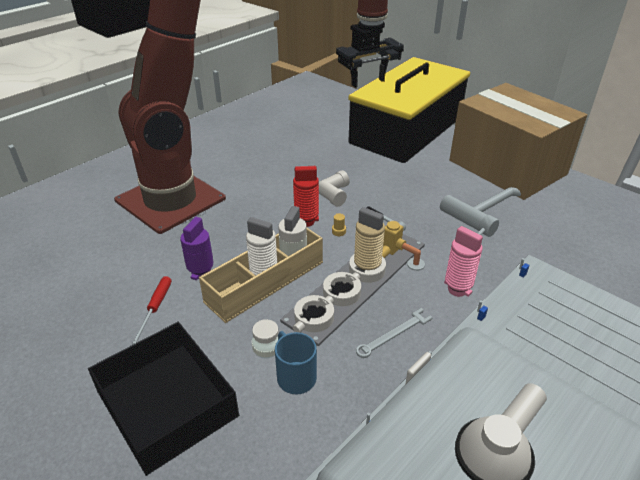

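The top view shows the unit at about (305,228). The valve is at its left end (245,228), with the black sleeve near (234,265). The used brownish cartridge is at (286,225), next to the valve. The crate is at (367,290) and the tub at (511,240).

Candidates:
- **Used:** tan at (286,225) fits. Pink (243,143) and red (268,331) are decoys.
- **Sediment:** ribbed white, middle cell, top (368,290).
- **Carbon:** smooth white, left cell, top (330,289). The purple one at (405,346) is a decoy.

I'll confirm these in a crop.

```bash
python3 - <<'E'
from h import *
crop('top0',210,180,440,320,3.4,'c1')
crop('scene0',170,150,450,350,2.8,'c2')
E
```

```text
(no output)
```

View pics/c1.png

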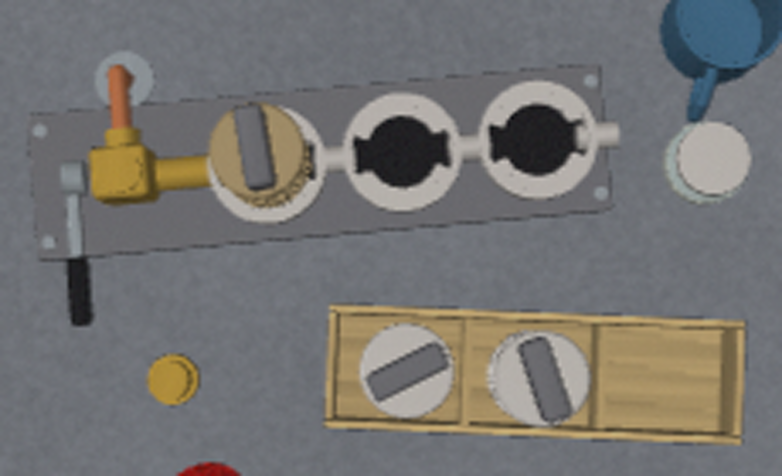

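View pics/c2.png

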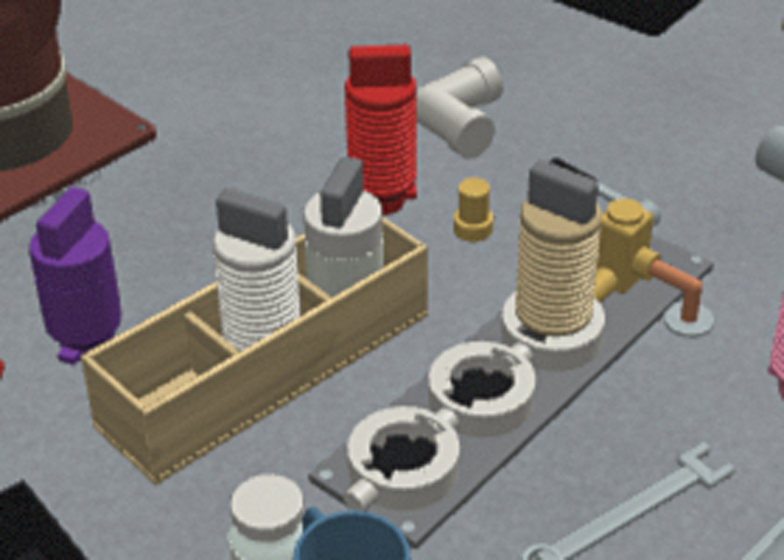

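The crops confirm it. Carbon is the smooth one, handle centre c1 (407,372). Sediment is the ribbed one, c1 (544,380). The used cartridge's handle is at c1 (253,146), and the sockets are at c1 (402,152) and (538,140). Only one carbon cartridge is present.

```bash
python3 - <<'E'
from h import *
c=load('top0')
f=lambda u,v,z:px2w(c,u/3.4+210,v/3.4+180,z)
def p(n,*a): print(n,np.round(f(*a),4))
for n,a in dict(pc1=(30,113,.01),pc2=(40,260,.01),pc3=(612,210,.01),pc4=(600,66,.01),s2=(402,152,.0355),s3=(538,140,.0355),slv_in=(78,258,.06),slv_out=(81,325,.06),used=(253,146,.184),ua=(243,106,.184),ub=(263,188,.184),car=(407,372,.16),ca=(368,388,.16),cb=(447,355,.16),sed=(544,380,.18),sa=(530,340,.18),sb=(558,420,.18),cr1=(330,308,.08),cr2=(743,322,.08),cr3=(740,440,.08),cr4=(327,425,.08)).items(): p(n,*a)
for u,v in((477,191),(557,199),(548,289),(466,280)): print('tub',px2w(c,u,v,.075).round(4))
s2=f(402,152,.0355);s3=f(538,140,.0355);d=s2-s3;print(np.linalg.norm(d),np.degrees(np.arctan2(-d[0],d[1])))
pc=[f(30,113,.01),f(40,260,.01),f(612,210,.01),f(600,66,.01)]
d=(pc[0]+pc[1]-pc[2]-pc[3])/2;print(np.mean(pc,axis=0),np.linalg.norm(d),np.degrees(np.arctan2(-d[0],d[1])))
E
```

```text
pc1 [0.657 0.32  0.01 ]
pc2 [0.5467 0.3142 0.01  ]
pc3 [ 0.5736 -0.1129  0.01  ]
pc4 [ 0.6816 -0.1072  0.01  ]
s2 [0.6185 0.0426 0.0355]
s3 [ 0.6249 -0.0574  0.0355]
slv_in [0.5454 0.2784 0.06  ]
slv_out [0.4971 0.2771 0.06  ]
used [0.6117 0.1427 0.184 ]
ua [0.6385 0.1488 0.184 ]
ub [0.5836 0.1366 0.184 ]
car [0.4592 0.044  0.16  ]
ca [0.4491 0.0704 0.16  ]
cb [0.47   0.0169 0.16  ]
sed [ 0.4521 -0.0462  0.18  ]
sa [ 0.4787 -0.0377  0.18  ]
sb [ 0.4255 -0.0547  0.18  ]
cr1 [0.5046 0.0969 0.08  ]
cr2 [ 0.4876 -0.1958  0.08  ]
cr3 [ 0.4043 -0.1909  0.08  ]
cr4 [0.4219 0.1009 0.08  ]
tub [ 0.6884 -0.3214  0.075 ]
tub [ 0.6639 -0.5149  0.075 ]
tub [ 0.4462 -0.4835  0.075 ]
tub [ 0.4726 -0.2867  0.075 ]
0.10027279987993021 3.641694156233418
[0.61471672 0.10349047 0.01      ] 0.4279455838482798 3.453220781615046
```

```bash
cat >> h.py <<'E'
def need(xyz,yaw,z_tilt=None):
    """shift in present tool frame (mm), and turn about tool z (deg) to bring tool y to world angle yaw, tool down;
    also the shift in the tool frame after the turn"""
    s=bot.observe(); p=np.array(s['position']); M=R.from_rotvec(s['tcp_rot']).as_matrix()
    a=np.radians(yaw); y=np.array([np.cos(a),np.sin(a),0]); z=np.array([0,0,-1.]); x=np.cross(y,z)
    T=np.c_[x,y,z]; d=np.array(xyz)-p
    print('t',round(s['t'],2),'pos',p.round(4),'yaw',round(np.degrees(np.arctan2(M[1,1],M[0,1])),2),'w',round(s['grip_width'],4),'F',np.round(s['contact_force'],1),'gf',round(s['grip_force'],1),'j7',round(s['joints'][6],2))
    print(' shift now',(M.T@d*1000).round(1),' shift after turn',(T.T@d*1000).round(1),' turn',np.degrees(R.from_matrix(M.T@T).as_rotvec()).round(2))
E
python3 -c "
from h import *
need((.519,.278,.27),-86.5)"
```

```text
t 0.1 pos [0.2165 0.6124 0.2217] yaw 70.53 w 0.0868 F [-0.6  0.4 -0.2] gf 0.0 j7 -0.06
 shift now [-396.6 -214.6  -47.9]  shift after turn [281.5 352.3 -48.3]  turn [-2.0000e-02  1.2000e-01  1.5703e+02]
```

move_arm --commands '[{"tz": -0.05, "claw": 0.3}, {"tx": -0.05, "ty": -0.027}, {"tx": -0.05, "ty": -0.027}, {"tx": -0.05, "ty": -0.027}, {"tx": -0.05, "ty": -0.027}, {"tx": -0.05, "ty": -0.027}, {"tx": -0.05, "ty": -0.027}, {"tx": -0.05, "ty": -0.027}]'

```text
invalid input at $.commands[0]: expected keys claw, tx, ty, tz, ax, ay, az
```

move_arm --commands '[{"az": 10.5}, {"az": 10.5}, {"az": 10.5}, {"az": 10.5}, {"az": 10.5}, {"az": 10.5}, {"az": 10.5}, {"az": 10.5}]'

```text
invalid input at $.commands[0]: expected keys claw, tx, ty, tz, ax, ay, az
```

move_arm --commands '[{"az": 10.5}, {"az": 10.5}, {"az": 10.5}, {"az": 10.5}, {"az": 10.5}, {"az": 10.5}, {"az": 10}, {}]'

```text
invalid input at $.commands[0]: expected keys claw, tx, ty, tz, ax, ay, az
```

```bash
python3 -c "
from h import *
snap('wrist','w1');need((.519,.278,.041),-86.5)"
```

```text
t 0.15 pos [0.2166 0.6125 0.2218] yaw 70.53 w 0.0866 F [ 0.3 -0.2 -0.2] gf 0.0 j7 -0.06
 shift now [-396.6 -214.3  181.2]  shift after turn [281.5 352.3 180.8]  turn [-1.0000e-02  1.0000e-01  1.5703e+02]
```

View pics/w1.png

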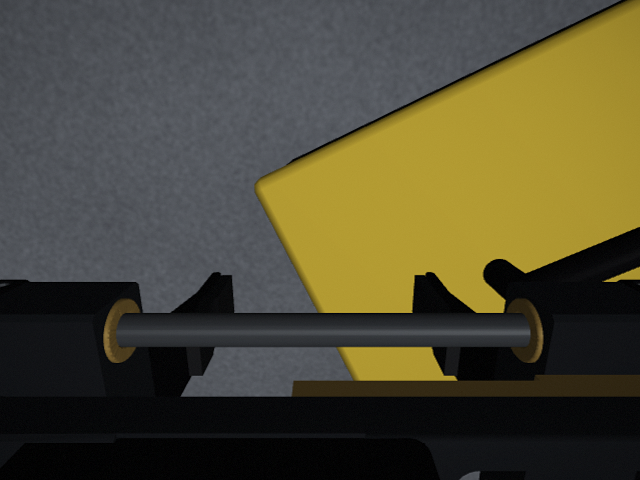

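The wrist view shows only the yellow toolbox (corner at 258,185), with the fingers at (215,320) and (435,320). The calls were refused because every key is required.

move_arm --commands '[{"claw": 0.3, "tx": 0, "ty": 0, "tz": -0.05, "ax": 0, "ay": 0, "az": 0}, {"claw": 0.3, "tx": -0.05, "ty": -0.027, "tz": 0, "ax": 0, "ay": 0, "az": 0}, {"claw": 0.3, "tx": -0.05, "ty": -0.027, "tz": 0, "ax": 0, "ay": 0, "az": 0}, {"claw": 0.3, "tx": -0.05, "ty": -0.027, "tz": 0, "ax": 0, "ay": 0, "az": 0}, {"claw": 0.3, "tx": -0.05, "ty": -0.027, "tz": 0, "ax": 0, "ay": 0, "az": 0}, {"claw": 0.3, "tx": -0.05, "ty": -0.027, "tz": 0, "ax": 0, "ay": 0, "az": 0}, {"claw": 0.3, "tx": -0.05, "ty": -0.027, "tz": 0, "ax": 0, "ay": 0, "az": 0}, {"claw": 0.3, "tx": -0.05, "ty": -0.027, "tz": 0, "ax": 0, "ay": 0, "az": 0}]' --newtons 15

```text
t: 1.15
position: [0.4845, 0.3164, 0.2725]
tcp_rot: [-0.531, -3.096, -0.0]
contact_force: [-0.2, 1.5, 0.0]
grip_width: 0.061
grip_force: 0.0
```

move_arm --commands '[{"claw": 0.3, "tx": 0, "ty": 0, "tz": 0, "ax": 0, "ay": 0, "az": 10.5}, {"claw": 0.3, "tx": 0, "ty": 0, "tz": 0, "ax": 0, "ay": 0, "az": 10.5}, {"claw": 0.3, "tx": 0, "ty": 0, "tz": 0, "ax": 0, "ay": 0, "az": 10.5}, {"claw": 0.3, "tx": 0, "ty": 0, "tz": 0, "ax": 0, "ay": 0, "az": 10.5}, {"claw": 0.3, "tx": 0, "ty": 0, "tz": 0, "ax": 0, "ay": 0, "az": 10.5}, {"claw": 0.3, "tx": 0, "ty": 0, "tz": 0, "ax": 0, "ay": 0, "az": 10.5}, {"claw": 0.3, "tx": 0, "ty": 0, "tz": 0, "ax": 0, "ay": 0, "az": 10.5}, {"claw": 0.3, "tx": 0, "ty": 0, "tz": 0, "ax": 0, "ay": 0, "az": 10.5}]'

```text
t: 2.15
position: [0.4835, 0.3179, 0.2723]
tcp_rot: [2.472, 1.938, -0.001]
contact_force: [-0.2, -0.1, 0.2]
grip_width: 0.061
grip_force: 0.0
```

move_arm --commands '[{"claw": 0.3, "tx": 0, "ty": 0, "tz": 0, "ax": 0, "ay": 0, "az": 10.5}, {"claw": 0.3, "tx": 0, "ty": 0, "tz": 0, "ax": 0, "ay": 0, "az": 10.5}, {"claw": 0.3, "tx": 0, "ty": 0, "tz": 0, "ax": 0, "ay": 0, "az": 10.5}, {"claw": 0.3, "tx": 0, "ty": 0, "tz": 0, "ax": 0, "ay": 0, "az": 10.5}, {"claw": 0.3, "tx": 0, "ty": 0, "tz": 0, "ax": 0, "ay": 0, "az": 10.5}, {"claw": 0.3, "tx": 0, "ty": 0, "tz": 0, "ax": 0, "ay": 0, "az": 10.5}, {"claw": 0.3, "tx": 0, "ty": 0, "tz": 0, "ax": 0, "ay": 0, "az": 10}, {"claw": 0.3, "tx": 0, "ty": 0, "tz": 0, "ax": 0, "ay": 0, "az": 0}]'

```text
t: 3.15
position: [0.4835, 0.3179, 0.2723]
tcp_rot: [3.14, 0.099, -0.001]
contact_force: [0.5, 0.7, 0.4]
grip_width: 0.0608
grip_force: 0.0
```

```bash
python3 -c "
from h import *
snap('wrist','w2');need((.519,.278,.041),-86.5)"
```

```text
t 3.2 pos [0.4835 0.318  0.2724] yaw -86.24 w 0.0606 F [-0.1 -0.3 -0.6] gf 0.0 j7 -2.09
 shift now [ 32.9  42.2 231.4]  shift after turn [ 33.   42.1 231.4]  turn [0.01 0.02 0.26]
```

View pics/w2.png

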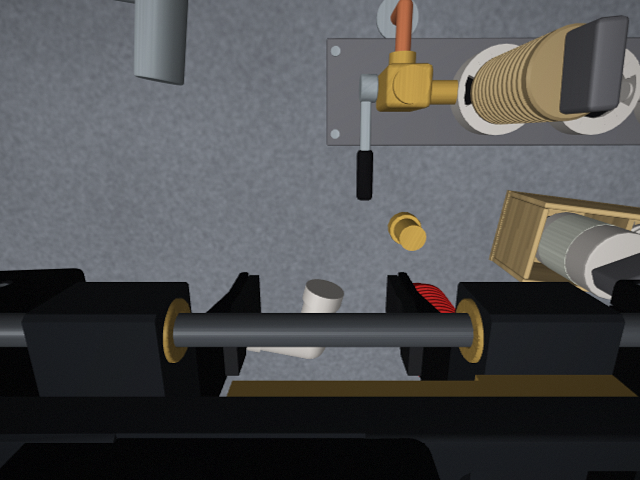

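The wrist view shows the lever sleeve from (365,151) to (364,199), the pivot near (369,88), the plate's left corners at (327,39) and (327,145), and the union at (408,232).

```bash
python3 -c "
from h import *
c=load('w2')
for a in((365,151,.06),(364,199,.06),(369,88,.06),(327,39,.01),(327,145,.01),(408,236,.052)):print(a,px2w(c,*a).round(4))
need((.519,.278,.15),-86.5)"
```

```text
(365, 151, 0.06) [0.5445 0.2778 0.06  ]
(364, 199, 0.06) [0.4961 0.2742 0.06  ]
(369, 88, 0.06) [0.6033 0.2796 0.06  ]
(327, 39, 0.01) [0.654  0.3228 0.01  ]
(327, 145, 0.01) [0.5464 0.3156 0.01  ]
(408, 236, 0.052) [0.4573 0.2216 0.052 ]
t 3.2 pos [0.4835 0.318  0.2724] yaw -86.24 w 0.0606 F [-0.1 -0.3 -0.6] gf 0.0 j7 -2.09
 shift now [ 32.9  42.2 122.4]  shift after turn [ 33.   42.1 122.4]  turn [0.01 0.02 0.26]
```

move_arm --commands '[{"claw": 0.3, "tx": 0.034, "ty": 0.043, "tz": 0.02, "ax": 0, "ay": 0, "az": 0}, {"claw": 0.3, "tx": 0, "ty": 0, "tz": 0.05, "ax": 0, "ay": 0, "az": 0}, {"claw": 0.3, "tx": 0, "ty": 0, "tz": 0.05, "ax": 0, "ay": 0, "az": 0}, {"claw": 0.3, "tx": 0, "ty": 0, "tz": 0.05, "ax": 0, "ay": 0, "az": 0}, {"claw": 0.3, "tx": 0, "ty": 0, "tz": 0.04, "ax": 0, "ay": 0, "az": 0}, {"claw": 0.3, "tx": 0, "ty": 0, "tz": 0.02, "ax": 0, "ay": 0, "az": 0}, {"claw": 0.3, "tx": 0, "ty": 0, "tz": 0, "ax": 0, "ay": 0, "az": 0}, {"claw": 1, "tx": 0, "ty": 0, "tz": 0, "ax": 0, "ay": 0, "az": 0}]' --newtons 15

```text
t: 4.2
position: [0.5213, 0.2777, 0.0442]
tcp_rot: [-3.139, -0.098, -0.003]
contact_force: [0.4, 0.8, -0.1]
grip_width: 0.0563
grip_force: 0.0
```

move_arm --commands '[{"claw": 1, "tx": 0, "ty": 0, "tz": 0, "ax": 0, "ay": 0, "az": 0}, {"claw": 1, "tx": 0, "ty": 0, "tz": 0, "ax": 0, "ay": 0, "az": 0}, {"claw": 1, "tx": 0, "ty": 0, "tz": 0, "ax": 0, "ay": 0, "az": 0}]'

```text
t: 4.58
position: [0.5204, 0.2773, 0.043]
tcp_rot: [-3.14, -0.097, -0.001]
contact_force: [0.7, -0.3, 0.6]
grip_width: 0.0286
grip_force: 0.0
```

move_arm --commands '[{"claw": 1, "tx": 0, "ty": 0, "tz": 0, "ax": 0, "ay": 0, "az": 0}, {"claw": 1, "tx": 0, "ty": 0, "tz": 0, "ax": 0, "ay": 0, "az": 0}, {"claw": 1, "tx": 0, "ty": 0, "tz": 0, "ax": 0, "ay": 0, "az": 0}]'

```text
t: 4.95
position: [0.5201, 0.2785, 0.0427]
tcp_rot: [-3.139, -0.098, -0.001]
contact_force: [0.6, 4.9, -1.0]
grip_width: 0.0157
grip_force: 15.0
```

move_arm --commands '[{"claw": 1, "tx": 0.0016, "ty": 0, "tz": -0.0162, "ax": 0, "ay": 0, "az": 0}, {"claw": 1, "tx": 0.0047, "ty": 0, "tz": -0.0156, "ax": 0, "ay": 0, "az": 0}, {"claw": 1, "tx": 0.0077, "ty": 0, "tz": -0.0143, "ax": 0, "ay": 0, "az": 0}, {"claw": 1, "tx": 0.0103, "ty": 0, "tz": -0.0126, "ax": 0, "ay": 0, "az": 0}]'

```text
t: 5.45
position: [0.5439, 0.28, 0.101]
tcp_rot: [-3.139, -0.099, 0.001]
contact_force: [3.8, 6.9, -11.1]
grip_width: 0.0157
grip_force: 15.0
```

move_arm --commands '[{"claw": 1, "tx": 0.0126, "ty": 0, "tz": -0.0103, "ax": 0, "ay": 0, "az": 0}, {"claw": 1, "tx": 0.0143, "ty": 0, "tz": -0.0077, "ax": 0, "ay": 0, "az": 0}, {"claw": 1, "tx": 0.0156, "ty": 0, "tz": -0.0047, "ax": 0, "ay": 0, "az": 0}, {"claw": 1, "tx": 0.0162, "ty": 0, "tz": -0.0016, "ax": 0, "ay": 0, "az": 0}, {"claw": 1, "tx": 0, "ty": 0, "tz": 0, "ax": 0, "ay": 0, "az": 0}]'

```text
t: 6.08
position: [0.603, 0.2839, 0.1251]
tcp_rot: [-3.139, -0.098, 0.001]
contact_force: [0.2, 5.6, -1.4]
grip_width: 0.016
grip_force: 15.0
```

move_arm --commands '[{"claw": 1, "tx": 0.004, "ty": 0, "tz": 0, "ax": 0, "ay": 0, "az": 0}, {"claw": 1, "tx": 0.004, "ty": 0, "tz": 0, "ax": 0, "ay": 0, "az": 0}, {"claw": 1, "tx": 0, "ty": 0, "tz": 0, "ax": 0, "ay": 0, "az": 0}]'

```text
t: 6.45
position: [0.6077, 0.2843, 0.1248]
tcp_rot: [-3.139, -0.1, 0.011]
contact_force: [-12.4, 3.2, 4.8]
grip_width: 0.0161
grip_force: 15.0
```

move_arm --commands '[{"claw": 0.4, "tx": -0.004, "ty": 0, "tz": 0, "ax": 0, "ay": 0, "az": 0}, {"claw": 0.4, "tx": 0, "ty": 0, "tz": 0, "ax": 0, "ay": 0, "az": 0}, {"claw": 0.4, "tx": 0, "ty": 0, "tz": 0, "ax": 0, "ay": 0, "az": 0}, {"claw": 0.4, "tx": 0, "ty": 0, "tz": -0.05, "ax": 0, "ay": 0, "az": 0}, {"claw": 0.4, "tx": 0, "ty": 0, "tz": -0.06, "ax": 0, "ay": 0, "az": 0}, {"claw": 0.4, "tx": -0.06, "ty": 0, "tz": -0.06, "ax": 0, "ay": 0, "az": 0}, {"claw": 0.4, "tx": -0.06, "ty": 0.06, "tz": 0, "ax": 0, "ay": 0, "az": -5}, {"claw": 0.4, "tx": 0, "ty": 0, "tz": 0, "ax": 0, "ay": 0, "az": 0}]'

```text
t: 7.45
position: [0.5198, 0.2287, 0.2805]
tcp_rot: [-3.132, -0.23, 0.001]
contact_force: [-0.3, 1.2, 0.2]
grip_width: 0.0522
grip_force: 0.0
```

```bash
python3 -c "
from h import *
im,c=snap('wrist','w3');need((.612,.1425,.153),-81.5)
for p in((.612,.1425,.184),(.6185,.0426,.0355)):print(w2px(c,p))"
```

```text
t 7.5 pos [0.5209 0.2311 0.2805] yaw -81.58 w 0.052 F [ 0.   1.2 -0.4] gf 0.0 j7 -1.84
 shift now [ 77.1 101.3 127.4]  shift after turn [ 77.  101.1 127.5]  turn [-0.11 -0.03 -0.08]
[465.77524844 128.45544215]
[506.24104182 137.92747446]
```

View pics/w3.png

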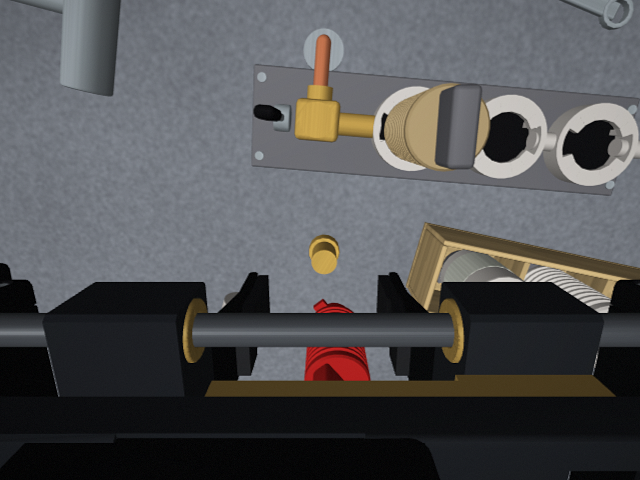

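The lever is upright (black end at 268,113). The used handle's top face is centred at about (463,126), against a predicted (466,128). I'll move on to it.

move_arm --commands '[{"claw": 0.4, "tx": 0.038, "ty": 0.05, "tz": 0, "ax": 0, "ay": 0, "az": 0}, {"claw": 0.4, "tx": 0.038, "ty": 0.05, "tz": 0, "ax": 0, "ay": 0, "az": 0}, {"claw": 0.4, "tx": 0, "ty": 0, "tz": 0.04, "ax": 0, "ay": 0, "az": 0}, {"claw": 0.4, "tx": 0, "ty": 0, "tz": 0.04, "ax": 0, "ay": 0, "az": 0}, {"claw": 0.4, "tx": 0, "ty": 0, "tz": 0.03, "ax": 0, "ay": 0, "az": 0}, {"claw": 0.4, "tx": 0, "ty": 0, "tz": 0.016, "ax": 0, "ay": 0, "az": 0}, {"claw": 0.4, "tx": 0, "ty": 0, "tz": 0, "ax": 0, "ay": 0, "az": 0}]' --newtons 40

```text
t: 8.38
position: [0.6111, 0.1458, 0.1529]
tcp_rot: [3.132, 0.234, -0.002]
contact_force: [0.4, -0.6, 0.5]
grip_width: 0.052
grip_force: 0.0
```

move_arm --commands '[{"claw": 1, "tx": 0, "ty": 0, "tz": 0, "ax": 0, "ay": 0, "az": 0}, {"claw": 1, "tx": 0, "ty": 0, "tz": 0, "ax": 0, "ay": 0, "az": 0}, {"claw": 1, "tx": 0, "ty": 0, "tz": 0, "ax": 0, "ay": 0, "az": 0}, {"claw": 1, "tx": 0, "ty": 0, "tz": 0, "ax": 0, "ay": 0, "az": 0}, {"claw": 1, "tx": 0, "ty": 0, "tz": 0, "ax": 0, "ay": 0, "az": 0}]'

```text
t: 9.0
position: [0.6113, 0.1456, 0.1541]
tcp_rot: [3.133, 0.233, 0.001]
contact_force: [0.2, 0.2, 2.3]
grip_width: 0.0197
grip_force: 39.9
```

```bash
python3 -c "
from h import *
need((.612,.1425,.153),3.5); print(bot.observe()['torque'])"
```

```text
t 9.0 pos [0.6113 0.1456 0.1541] yaw -81.48 w 0.0197 F [0.2 0.2 2.3] gf 39.9 j7 -1.54
 shift now [0.2 3.2 1.1]  shift after turn [-3.1  0.5  1.1]  turn [ 2.000e-02 -2.000e-02 -8.498e+01]
[-0.18650312  0.17493698 -0.02384921]
```

move_arm --commands '[{"claw": 1, "tx": 0, "ty": 0, "tz": 0, "ax": 0, "ay": 0, "az": -10.5}, {"claw": 1, "tx": 0, "ty": 0, "tz": 0, "ax": 0, "ay": 0, "az": -10.5}, {"claw": 1, "tx": 0, "ty": 0, "tz": 0, "ax": 0, "ay": 0, "az": -10.5}, {"claw": 1, "tx": 0, "ty": 0, "tz": 0, "ax": 0, "ay": 0, "az": -10.5}, {"claw": 1, "tx": 0, "ty": 0, "tz": 0, "ax": 0, "ay": 0, "az": -10.5}, {"claw": 1, "tx": 0, "ty": 0, "tz": 0, "ax": 0, "ay": 0, "az": -10.5}, {"claw": 1, "tx": 0, "ty": 0, "tz": 0, "ax": 0, "ay": 0, "az": -10.5}, {"claw": 1, "tx": 0, "ty": 0, "tz": 0, "ax": 0, "ay": 0, "az": -10.5}]'

```text
t: 10.0
position: [0.6107, 0.1463, 0.154]
tcp_rot: [-2.164, -2.276, -0.0]
contact_force: [-1.8, 0.8, 2.9]
grip_width: 0.0199
grip_force: 40.0
```

move_arm --commands '[{"claw": 1, "tx": 0, "ty": 0, "tz": 0, "ax": 0, "ay": 0, "az": -1.5}, {"claw": 1, "tx": 0, "ty": 0, "tz": 0, "ax": 0, "ay": 0, "az": 0}]'

```text
t: 10.25
position: [0.6109, 0.1461, 0.154]
tcp_rot: [-2.145, -2.294, -0.0]
contact_force: [-3.6, 1.0, 4.7]
grip_width: 0.0196
grip_force: 40.0
```

```bash
python3 -c "
from h import *
need((.612,.1425,.153),3.5); print(bot.observe()['torque'])"
```

```text
t 10.25 pos [0.6109 0.1461 0.154 ] yaw 3.85 w 0.0196 F [-3.6  1.   4.7] gf 40.0 j7 -0.14
 shift now [-3.6  0.8  1. ]  shift after turn [-3.6  0.8  1. ]  turn [-0.01 -0.04  0.35]
[ 0.29906792  1.08073461 -0.07462319]
```

move_arm --commands '[{"claw": 1, "tx": 0, "ty": 0, "tz": -0.01, "ax": 0, "ay": 0, "az": 0}, {"claw": 1, "tx": 0, "ty": 0, "tz": -0.01, "ax": 0, "ay": 0, "az": 0}, {"claw": 1, "tx": 0, "ty": 0, "tz": -0.01, "ax": 0, "ay": 0, "az": 0}]'

```text
t: 10.62
position: [0.6113, 0.1455, 0.1845]
tcp_rot: [2.143, 2.297, 0.0]
contact_force: [-0.2, -0.6, -3.1]
grip_width: 0.0195
grip_force: 39.9
```

move_arm --commands '[{"claw": 1, "tx": 0, "ty": 0, "tz": -0.05, "ax": 0, "ay": 0, "az": 0}, {"claw": 1, "tx": 0, "ty": 0, "tz": -0.06, "ax": 0, "ay": 0, "az": 0}, {"claw": 1, "tx": 0, "ty": 0, "tz": 0, "ax": 0, "ay": 0, "az": 0}]'

```text
t: 11.0
position: [0.6135, 0.1458, 0.2999]
tcp_rot: [2.14, 2.294, 0.013]
contact_force: [1.0, 0.3, -4.1]
grip_width: 0.0197
grip_force: 39.9
```

```bash
python3 -c "
from h import *
im,c=snap('top','t1'); im0=cv2.imread('pics/top0.png'); 
d=cv2.absdiff(im0,im[:,:,::-1].copy()).max(2)
cv2.imwrite('pics/d1.png',d)
print('tub diff',d[185:300,455:565].mean(),'crate diff',d[268:312,300:432].mean())
need((.568,-.40,.30),-20)"
```

```text
tub diff 6.514150197628458 crate diff 23.47124655647383
t 11.05 pos [0.6123 0.1457 0.2965] yaw 4.0 w 0.0198 F [-0.6  0.2 -3.9] gf 39.9 j7 -0.16
 shift now [-541.3  -82.2   -4.5]  shift after turn [-527.9  145.1   -3.5]  turn [ 0.25 -0.12 24.  ]
```

```bash
python3 -c "
from h import *
crop('t1',200,130,600,380,2,'c3')"
```

```text
(no output)
```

View pics/c3.png

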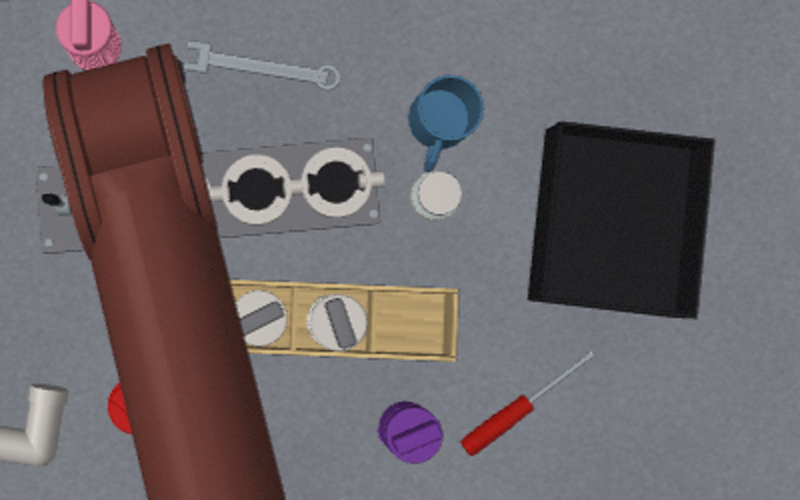

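The tub's corners in c3 are (560,122), (714,139), (697,318) and (530,299), so it hasn't moved. Its centre is about (0.568,-0.40).

move_arm --commands '[{"claw": 1, "tx": -0.06, "ty": -0.009, "tz": 0, "ax": 0, "ay": 0, "az": 0}, {"claw": 1, "tx": -0.06, "ty": -0.009, "tz": 0, "ax": 0, "ay": 0, "az": 0}, {"claw": 1, "tx": -0.06, "ty": -0.009, "tz": 0, "ax": 0, "ay": 0, "az": 0}, {"claw": 1, "tx": -0.06, "ty": -0.009, "tz": 0, "ax": 0, "ay": 0, "az": 0}, {"claw": 1, "tx": -0.06, "ty": -0.009, "tz": 0, "ax": 0, "ay": 0, "az": 0}, {"claw": 1, "tx": -0.06, "ty": -0.009, "tz": 0, "ax": 0, "ay": 0, "az": 0}, {"claw": 1, "tx": -0.06, "ty": -0.009, "tz": 0, "ax": 0, "ay": 0, "az": 0}, {"claw": 1, "tx": -0.06, "ty": -0.009, "tz": 0, "ax": 0, "ay": 0, "az": 0}]'

```text
t: 12.05
position: [0.5722, -0.3395, 0.292]
tcp_rot: [-2.14, -2.297, 0.001]
contact_force: [1.3, 1.2, -3.2]
grip_width: 0.0198
grip_force: 40.0
```

move_arm --commands '[{"claw": 1, "tx": -0.06, "ty": -0.009, "tz": 0, "ax": 0, "ay": 0, "az": 0}, {"claw": 1, "tx": 0, "ty": 0, "tz": 0.04, "ax": 0, "ay": 0, "az": 0}, {"claw": 1, "tx": 0, "ty": 0, "tz": 0.04, "ax": 0, "ay": 0, "az": 0}, {"claw": 1, "tx": 0, "ty": 0, "tz": 0.03, "ax": 0, "ay": 0, "az": 0}, {"claw": 1, "tx": 0, "ty": 0, "tz": 0.02, "ax": 0, "ay": 0, "az": 0}, {"claw": 1, "tx": 0, "ty": 0, "tz": 0, "ax": 0, "ay": 0, "az": 0}]'

```text
t: 12.8
position: [0.5673, -0.3978, 0.1616]
tcp_rot: [-2.14, -2.295, 0.002]
contact_force: [-0.3, -0.3, -3.7]
grip_width: 0.0199
grip_force: 40.0
```

```bash
python3 -c "
from h import *
im,c=snap('top','t2'); need((.568,-.40,.15),4)
crop('t2',200,130,600,380,2,'c4')"
```

```text
t 12.85 pos [ 0.568  -0.3985  0.1635] yaw 4.03 w 0.0196 F [ 1.4 -1.4 -3.7] gf 40.0 j7 0.83
 shift now [-1.5 -0.1 13.5]  shift after turn [-1.5 -0.2 13.5]  turn [-0.06 -0.02  0.03]
```

View pics/c4.png

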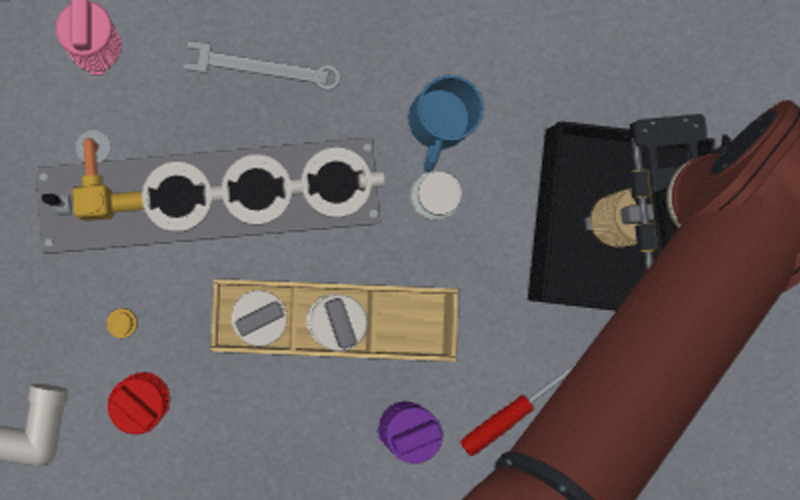

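The cartridge is in the tub. All the sockets are now visible in c4: s1 (177,197), s2 (257,189), s3 (337,182). Carbon is at (260,319) and sediment at (338,323).

move_arm --commands '[{"claw": 1, "tx": 0, "ty": 0, "tz": 0.007, "ax": 0, "ay": 0, "az": 0}, {"claw": 1, "tx": 0, "ty": 0, "tz": 0.005, "ax": 0, "ay": 0, "az": 0}, {"claw": 1, "tx": 0, "ty": 0, "tz": 0.003, "ax": 0, "ay": 0, "az": 0}, {"claw": 1, "tx": 0, "ty": 0, "tz": 0, "ax": 0, "ay": 0, "az": 0}]'

```text
t: 13.35
position: [0.5685, -0.3989, 0.1493]
tcp_rot: [2.141, 2.297, 0.0]
contact_force: [-0.9, -1.2, -2.7]
grip_width: 0.0197
grip_force: 40.0
```

```bash
python3 -c "
from h import *
c=load('t2'); f=lambda u,v,z:px2w(c,u/2+200,v/2+130,z).round(4)
for u,v in((177,197),(257,189),(337,182)):print(f(u,v,.0355))
for a in((260,319,.16),(338,323,.18),(215,280,.08),(459,290,.08),(456,361,.08),(211,353,.08)):print(f(*a))
need((.568,-.40,.15),4)
im=cv2.imread('pics/t2.png'); 
g=cv2.cvtColor(im,cv2.COLOR_BGR2GRAY)
roi=cv2.resize(g[205:250,265:395],None,fx=4,fy=4,interpolation=cv2.INTER_CUBIC)
h=cv2.HoughCircles(roi,cv2.HOUGH_GRADIENT,1,100,param1=100,param2=25,minRadius=55,maxRadius=80)
for x,y,r in h[0]: print(px2w(c,265+(x+.5)/4-.5,205+(y+.5)/4-.5,.0355).round(4),r/4)
"
```

```text
[0.6115 0.1421 0.0355]
[0.619  0.0419 0.0355]
[ 0.6253 -0.0581  0.0355]
[0.459  0.0434 0.16  ]
[ 0.4527 -0.044   0.18  ]
[0.506  0.0958 0.08  ]
[ 0.4868 -0.1981  0.08  ]
[ 0.4017 -0.1916  0.08  ]
[0.4183 0.1027 0.08  ]
t 13.35 pos [ 0.5685 -0.3989  0.1493] yaw 4.02 w 0.0197 F [-0.9 -1.2 -2.7] gf 40.0 j7 0.83
 shift now [-1.  -0.6 -0.7]  shift after turn [-1.  -0.6 -0.7]  turn [0.05 0.04 0.02]
[0.6134 0.1433 0.0355] 17.2
[0.6197 0.0432 0.0355] 17.5
```

move_arm --commands '[{"claw": 0.4, "tx": 0, "ty": 0, "tz": 0, "ax": 0, "ay": 0, "az": 0}, {"claw": 0.4, "tx": 0, "ty": 0, "tz": 0, "ax": 0, "ay": 0, "az": 0}, {"claw": 0.4, "tx": 0, "ty": 0, "tz": 0, "ax": 0, "ay": 0, "az": 0}, {"claw": 0.4, "tx": 0, "ty": 0, "tz": -0.02, "ax": 0, "ay": 0, "az": 0}, {"claw": 0.4, "tx": 0, "ty": 0, "tz": -0.05, "ax": 0, "ay": 0, "az": 0}, {"claw": 0.4, "tx": 0, "ty": 0, "tz": -0.05, "ax": 0, "ay": 0, "az": 0}, {"claw": 0.4, "tx": 0, "ty": 0, "tz": -0.03, "ax": 0, "ay": 0, "az": 0}, {"claw": 0.4, "tx": 0.05, "ty": -0.02, "tz": 0, "ax": 0, "ay": 0, "az": 0}]'

```text
t: 14.35
position: [0.5452, -0.3537, 0.3023]
tcp_rot: [2.143, 2.289, -0.003]
contact_force: [0.2, 0.8, -0.3]
grip_width: 0.0521
grip_force: 0.0
```

```bash
python3 -c "
from h import *
need((.4525,-.0435,.28),-72.3)
c=load('w3'); print(px2w(c,594,144,.0355),px2w(c,612,101,.01),px2w(c,254,65,.01))"
```

```text
t 14.35 pos [ 0.5452 -0.3537  0.3023] yaw 3.78 w 0.0521 F [ 0.2  0.8 -0.3] gf 0.0 j7 0.73
 shift now [315.8 -72.1  20.3]  shift after turn [   6.  -323.7   22.3]  turn [ 0.36  0.16 76.08]
[ 0.62624923 -0.05277835  0.0355    ] [ 0.67564031 -0.07459855  0.01      ] [0.65399436 0.32313116 0.01      ]
```

move_arm --commands '[{"claw": 0.4, "tx": 0.058, "ty": -0.013, "tz": 0, "ax": 0, "ay": 0, "az": 0}, {"claw": 0.4, "tx": 0.058, "ty": -0.013, "tz": 0, "ax": 0, "ay": 0, "az": 0}, {"claw": 0.4, "tx": 0.058, "ty": -0.013, "tz": 0, "ax": 0, "ay": 0, "az": 0}, {"claw": 0.4, "tx": 0.058, "ty": -0.013, "tz": 0, "ax": 0, "ay": 0, "az": 0}, {"claw": 0.4, "tx": 0.058, "ty": -0.013, "tz": 0, "ax": 0, "ay": 0, "az": 0}, {"claw": 0.4, "tx": 0.025, "ty": -0.006, "tz": 0, "ax": 0, "ay": 0, "az": 0}, {"claw": 0.4, "tx": 0, "ty": 0, "tz": 0, "ax": 0, "ay": 0, "az": 10}]'

```text
t: 15.22
position: [0.4515, -0.0389, 0.3005]
tcp_rot: [2.333, 2.103, 0.004]
contact_force: [0.4, 0.6, 0.1]
grip_width: 0.0525
grip_force: 0.0
```

move_arm --commands '[{"claw": 0.4, "tx": 0, "ty": 0, "tz": 0, "ax": 0, "ay": 0, "az": 10}, {"claw": 0.4, "tx": 0, "ty": 0, "tz": 0, "ax": 0, "ay": 0, "az": 10}, {"claw": 0.4, "tx": 0, "ty": 0, "tz": 0, "ax": 0, "ay": 0, "az": 10}, {"claw": 0.4, "tx": 0, "ty": 0, "tz": 0, "ax": 0, "ay": 0, "az": 10}, {"claw": 0.4, "tx": 0, "ty": 0, "tz": 0, "ax": 0, "ay": 0, "az": 10}, {"claw": 0.4, "tx": 0, "ty": 0, "tz": 0, "ax": 0, "ay": 0, "az": 10}, {"claw": 0.4, "tx": 0, "ty": 0, "tz": 0, "ax": 0, "ay": 0, "az": 6}, {"claw": 0.4, "tx": 0, "ty": 0, "tz": 0, "ax": 0, "ay": 0, "az": 0}]'

```text
t: 16.23
position: [0.4519, -0.0414, 0.3001]
tcp_rot: [-3.103, -0.492, -0.003]
contact_force: [-0.1, 0.3, 0.4]
grip_width: 0.0525
grip_force: 0.0
```

```bash
python3 -c "
from h import *
im,c=snap('wrist','w4');need((.4525,-.042,.149),-72.3)
print(w2px(c,(.4525,-.042,.18)))
snap('scene','sc1'); s0=cv2.imread('pics/scene0.png');s1=cv2.imread('pics/sc1.png')
cv2.imwrite('pics/m1.png',np.vstack([cv2.imread('pics/w4.png')[:, :],cv2.resize(s1[150:480,80:400],(640,660))])[:].copy())
m=cv2.imread('pics/m1.png'); cv2.imwrite('pics/m1.png',cv2.resize(m,(337,600)))
"
```

```text
t 16.27 pos [ 0.452  -0.0413  0.2998] yaw -71.88 w 0.052 F [ 0.2 -0.   1. ] gf 0.0 j7 -1.3
 shift now [1.000e-01 8.000e-01 1.508e+02]  shift after turn [  0.3   0.8 150.8]  turn [ 0.01 -0.08  0.42]
[321.19831808 230.65270144]
```

View pics/m1.png

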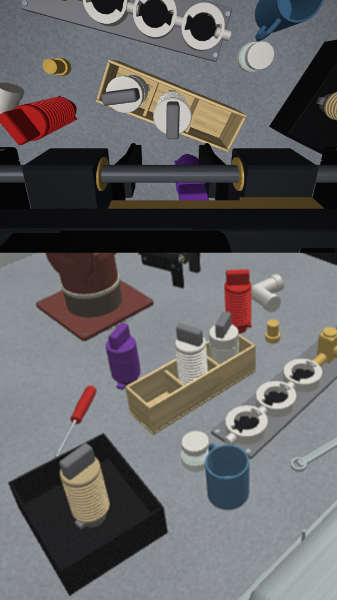

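The used cartridge stands upright in the tub, and the crate hasn't moved. The sediment handle is at about (330,227) in the wrist image. I'll refine that numerically.

```bash
python3 -c "
from h import *
im=cv2.imread('pics/w4.png'); c=load('w4')
g=im[150:290,240:420].astype(int); k=g.max(2); m=((k<110)&(k-g.min(2)<25)).astype(np.uint8)
m=cv2.morphologyEx(m,cv2.MORPH_OPEN,np.ones((5,5)))
n,l,s,ce=cv2.connectedComponentsWithStats(m)
for i in range(1,n):
  if s[i,4]>300:
    print(s[i],ce[i]+[240,150]); p=np.argwhere(l==i)[:,::-1].astype(np.float32); print(cv2.minAreaRect(p))
    # brightness levels
    print(np.percentile(k[l==i],[5,25,50,75,95]))
print(px2w(c,330,227,.18),px2w(c,321,231,.18))
"
```

```text
[  0  18  25  27 451] [252.97117517 180.80709534]
((12.0, 31.0), (26.0, 24.0), 90.0)
[ 35.  42.  72.  99. 108.]
[ 77  43  24  38 368] [331.94565217 204.95652174]
((88.5, 61.5), (37.0, 23.0), 90.0)
[ 39.    51.    74.    95.   105.65]
[ 75  85  25  30 556] [328.59352518 251.01798561]
((87.0, 99.5), (29.0, 24.0), 90.0)
[ 64.  96. 107. 108. 109.]
[  1 122  28  18 409] [255.50855746 281.73349633]
((14.5, 130.5), (17.0, 27.0), 90.0)
[ 4.   7.  11.  13.  69.6]
[137 123  29  17 402] [389.74378109 282.05472637]
((151.0, 131.0), (16.0, 28.0), 90.0)
[ 3.    7.   12.   14.   54.95]
[ 0.45755062 -0.04774783  0.18      ] [ 0.45217707 -0.04193791  0.18      ]
```

Muddled, so I'll view an enlarged crop.

```bash
python3 -c "
from h import *
crop('w4',180,100,380,290,3.1,'c5')"
```

```text
(no output)
```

View pics/c5.png

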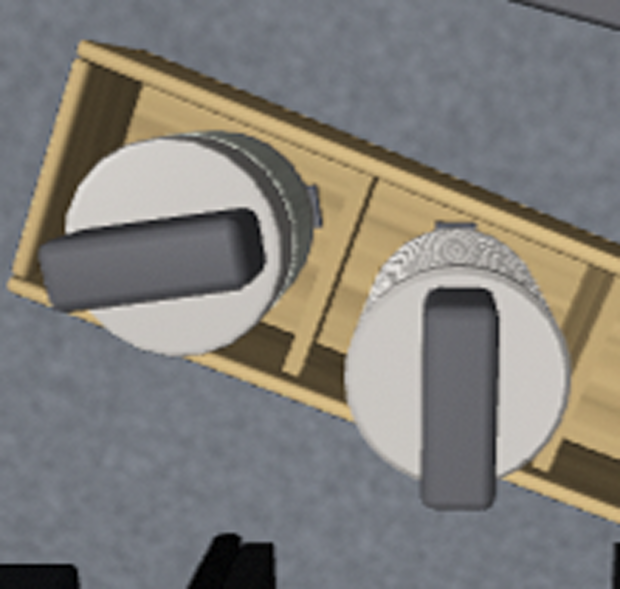

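In c5 the sediment handle's top face spans x 424–496 and y 308–508, so its centre is (459,408), in line with tool x. Carbon's top face is centred at about (140,260).

```bash
python3 -c "
from h import *
c=load('w4'); f=lambda u,v,z:px2w(c,180+u/3.1,100+v/3.1,z)
print(f(459,408,.18),np.linalg.norm(f(459,308,.18)-f(459,508,.18)),np.linalg.norm(f(424,408,.18)-f(496,408,.18)))
print(f(140,260,.16)); a,b=f(50,278,.16),f(232,247,.16); print(np.linalg.norm(a-b),np.degrees(np.arctan2(*(a-b)[1::-1])))
print(f(83,45,.08),f(12,288,.08))
print(f(459,408,.18)); p=f(459,408,.18); need((p[0],p[1],.149),-71.9)"
```

```text
[ 0.45345129 -0.04747532  0.18      ] 0.05353895394898689 0.018608436857734955
[0.4608413  0.04443036 0.16      ]
0.049944304546707965 117.61663122687756
[0.50551822 0.09561884 0.08      ] [0.42133751 0.10067626 0.08      ]
[ 0.45345129 -0.04747532  0.18      ]
t 16.32 pos [ 0.4519 -0.0412  0.2996] yaw -71.86 w 0.0523 F [ 1.1 -0.2 -1.1] gf 0.0 j7 -1.3
 shift now [ -0.7   6.4 150.6]  shift after turn [ -0.5   6.4 150.6]  turn [ 0.01 -0.06  0.04]
```

move_arm --commands '[{"claw": 0.4, "tx": 0, "ty": 0.005, "tz": 0.03, "ax": 0, "ay": 0, "az": 0}, {"claw": 0.4, "tx": 0, "ty": 0, "tz": 0.04, "ax": 0, "ay": 0, "az": 0}, {"claw": 0.4, "tx": 0, "ty": 0, "tz": 0.04, "ax": 0, "ay": 0, "az": 0}, {"claw": 0.4, "tx": 0, "ty": 0, "tz": 0.025, "ax": 0, "ay": 0, "az": 0}, {"claw": 0.4, "tx": 0, "ty": 0, "tz": 0.014, "ax": 0, "ay": 0, "az": 0}, {"claw": 1, "tx": 0, "ty": 0, "tz": 0, "ax": 0, "ay": 0, "az": 0}, {"claw": 1, "tx": 0, "ty": 0, "tz": 0, "ax": 0, "ay": 0, "az": 0}, {"claw": 1, "tx": 0, "ty": 0, "tz": 0, "ax": 0, "ay": 0, "az": 0}]'

```text
t: 17.32
position: [0.4541, -0.0457, 0.1508]
tcp_rot: [3.103, 0.493, 0.003]
contact_force: [-0.5, 0.6, -0.4]
grip_width: 0.0298
grip_force: 0.0
```

move_arm --commands '[{"claw": 1, "tx": 0, "ty": 0, "tz": 0, "ax": 0, "ay": 0, "az": 0}, {"claw": 1, "tx": 0, "ty": 0, "tz": 0, "ax": 0, "ay": 0, "az": 0}, {"claw": 1, "tx": 0, "ty": 0, "tz": 0, "ax": 0, "ay": 0, "az": 0}]'

```text
t: 17.7
position: [0.4538, -0.0456, 0.1503]
tcp_rot: [-3.103, -0.492, -0.001]
contact_force: [-1.1, 0.1, 5.7]
grip_width: 0.0199
grip_force: 39.9
```

```bash
python3 -c "
from h import *
need((.611,.1455,.29),3.5)"
```

```text
t 17.7 pos [ 0.4538 -0.0456  0.1503] yaw -71.97 w 0.0199 F [-1.1  0.1  5.7] gf 39.9 j7 -1.26
 shift now [ 208.8 -133.  -139.5]  shift after turn [ 181.1  168.6 -139.7]  turn [ 4.000e-02 -4.000e-02 -7.547e+01]
```

move_arm --commands '[{"claw": 1, "tx": 0, "ty": 0, "tz": -0.04, "ax": 0, "ay": 0, "az": 0}, {"claw": 1, "tx": 0, "ty": 0, "tz": -0.05, "ax": 0, "ay": 0, "az": 0}, {"claw": 1, "tx": 0, "ty": 0, "tz": -0.05, "ax": 0, "ay": 0, "az": 0}, {"claw": 1, "tx": 0, "ty": 0, "tz": -0.04, "ax": 0, "ay": 0, "az": 0}, {"claw": 1, "tx": 0, "ty": 0, "tz": 0, "ax": 0, "ay": 0, "az": -10}, {"claw": 1, "tx": 0, "ty": 0, "tz": 0, "ax": 0, "ay": 0, "az": -10}, {"claw": 1, "tx": 0, "ty": 0, "tz": 0, "ax": 0, "ay": 0, "az": -10}, {"claw": 1, "tx": 0, "ty": 0, "tz": 0, "ax": 0, "ay": 0, "az": -10}]'

```text
t: 18.7
position: [0.4529, -0.0458, 0.329]
tcp_rot: [-2.743, -1.531, 0.002]
contact_force: [-0.5, -0.7, -3.5]
grip_width: 0.0196
grip_force: 39.9
```

move_arm --commands '[{"claw": 1, "tx": 0, "ty": 0, "tz": 0, "ax": 0, "ay": 0, "az": -10}, {"claw": 1, "tx": 0, "ty": 0, "tz": 0, "ax": 0, "ay": 0, "az": -10}, {"claw": 1, "tx": 0, "ty": 0, "tz": 0, "ax": 0, "ay": 0, "az": -10}, {"claw": 1, "tx": 0, "ty": 0, "tz": 0, "ax": 0, "ay": 0, "az": -5.5}, {"claw": 1, "tx": 0.045, "ty": 0.04, "tz": 0, "ax": 0, "ay": 0, "az": 0}, {"claw": 1, "tx": 0.045, "ty": 0.042, "tz": 0, "ax": 0, "ay": 0, "az": 0}, {"claw": 1, "tx": 0.045, "ty": 0.042, "tz": 0, "ax": 0, "ay": 0, "az": 0}, {"claw": 1, "tx": 0.04, "ty": 0.038, "tz": 0, "ax": 0, "ay": 0, "az": 0}]'

```text
t: 19.7
position: [0.605, 0.1409, 0.3285]
tcp_rot: [-2.151, -2.289, 0.002]
contact_force: [1.0, -0.7, -3.0]
grip_width: 0.0195
grip_force: 40.0
```

```bash
python3 -c "
from h import *
im,c=snap('wrist','w5');need((.611,.1455,.18),3.5); print(bot.observe()['torque'])
cv2.imwrite('pics/c6.png',np.vstack([cv2.imread('pics/w5.png')[:300]]))"
```

```text
t 19.75 pos [0.6072 0.1483 0.3258] yaw 3.95 w 0.0195 F [-4.1  7.4 -6.5] gf 40.0 j7 -0.18
 shift now [ -3.3   4.  145.8]  shift after turn [ -3.1   3.6 145.8]  turn [-0.16 -0.08  0.45]
[0.93137951 0.11057525 0.00617428]
```

View pics/w5.png

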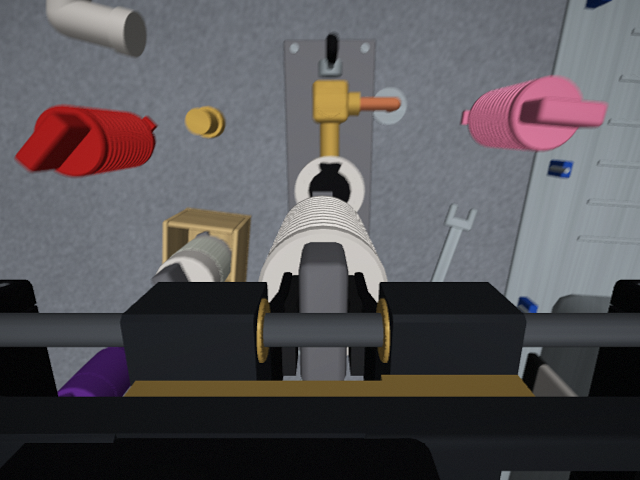

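The view shows the socket ring spanning x 295–364 from y 157 (centre about (329.5,191)). The cartridge is held just in front of it, with the handle along the row.

```bash
python3 -c "
from h import *
c=load('w5'); print(px2w(c,329.5,191.5,.0355),px2w(c,295,191,.0355)-px2w(c,364,191,.0355),px2w(c,285,40,.01),px2w(c,375,40,.01))
need((.611,.1455,.18),3.5)"
```

```text
[0.61382868 0.14408466 0.0355    ] [-0.08621394 -0.00549703  0.        ] [0.54935142 0.31728276 0.01      ] [0.65610249 0.32397786 0.01      ]
t 19.75 pos [0.6072 0.1483 0.3258] yaw 3.95 w 0.0195 F [-4.1  7.4 -6.5] gf 40.0 j7 -0.18
 shift now [ -3.3   4.  145.8]  shift after turn [ -3.1   3.6 145.8]  turn [-0.16 -0.08  0.45]
```

move_arm --commands '[{"claw": 1, "tx": -0.003, "ty": 0.005, "tz": 0.03, "ax": 0, "ay": 0, "az": 0.4}, {"claw": 1, "tx": 0, "ty": 0, "tz": 0.04, "ax": 0, "ay": 0, "az": 0}, {"claw": 1, "tx": 0, "ty": 0, "tz": 0.04, "ax": 0, "ay": 0, "az": 0}, {"claw": 1, "tx": 0, "ty": 0, "tz": 0.03, "ax": 0, "ay": 0, "az": 0}, {"claw": 1, "tx": 0, "ty": 0, "tz": 0, "ax": 0, "ay": 0, "az": 0}]'

```text
t: 20.38
position: [0.6074, 0.1358, 0.1866]
tcp_rot: [-2.158, -2.279, 0.009]
contact_force: [0.0, 0.0, -2.8]
grip_width: 0.0198
grip_force: 40.0
```

```bash
python3 -c "
from h import *
need((.6115,.145,.165),3.5)"
```

```text
t 20.38 pos [0.6074 0.1358 0.1866] yaw 3.13 w 0.0198 F [ 0.   0.  -2.8] gf 40.0 j7 -0.16
 shift now [ 9.   4.7 21.5]  shift after turn [ 9.   4.6 21.6]  turn [-0.35  0.11 -0.37]
```

move_arm --commands '[{"claw": 1, "tx": 0.009, "ty": 0.0045, "tz": 0, "ax": 0, "ay": 0, "az": 0}, {"claw": 1, "tx": 0, "ty": 0, "tz": 0, "ax": 0, "ay": 0, "az": 0}, {"claw": 1, "tx": 0, "ty": 0, "tz": 0, "ax": 0, "ay": 0, "az": 0}, {"claw": 1, "tx": 0, "ty": 0, "tz": 0, "ax": 0, "ay": 0, "az": 0}]'

```text
t: 20.88
position: [0.6137, 0.1453, 0.1903]
tcp_rot: [2.16, 2.281, 0.001]
contact_force: [0.8, 0.0, -3.3]
grip_width: 0.0195
grip_force: 40.0
```

```bash
python3 -c "
from h import *
need((.6115,.145,.165),3.5)"
```

```text
t 20.88 pos [0.6137 0.1453 0.1903] yaw 3.11 w 0.0195 F [ 0.8  0.  -3.3] gf 40.0 j7 -0.17
 shift now [-0.2 -2.2 25.3]  shift after turn [-0.2 -2.2 25.3]  turn [ 0.04 -0.   -0.39]
```

move_arm --commands '[{"claw": 1, "tx": 0, "ty": -0.0015, "tz": 0.008, "ax": 0, "ay": 0, "az": -0.4}, {"claw": 1, "tx": 0, "ty": 0, "tz": 0.008, "ax": 0, "ay": 0, "az": 0}, {"claw": 1, "tx": 0, "ty": 0, "tz": 0.006, "ax": 0, "ay": 0, "az": 0}, {"claw": 1, "tx": 0, "ty": 0, "tz": 0, "ax": 0, "ay": 0, "az": 0}]'

```text
t: 21.38
position: [0.6116, 0.1453, 0.1669]
tcp_rot: [-2.152, -2.288, 0.002]
contact_force: [-0.0, -0.1, -2.7]
grip_width: 0.0197
grip_force: 40.0
```

move_arm --commands '[{"claw": 1, "tx": 0, "ty": 0, "tz": 0.006, "ax": 0, "ay": 0, "az": 0}, {"claw": 1, "tx": 0, "ty": 0, "tz": 0.006, "ax": 0, "ay": 0, "az": 0}, {"claw": 1, "tx": 0, "ty": 0, "tz": 0, "ax": 0, "ay": 0, "az": 0}]'

```text
t: 21.75
position: [0.6118, 0.1454, 0.1553]
tcp_rot: [-2.152, -2.289, 0.001]
contact_force: [0.0, -0.2, -3.6]
grip_width: 0.0199
grip_force: 40.0
```

```bash
python3 -c "
from h import *
need((.6115,.145,.154),3.5);print(bot.observe()['torque'])"
```

```text
t 21.75 pos [0.6118 0.1454 0.1553] yaw 3.53 w 0.0199 F [ 0.  -0.2 -3.6] gf 40.0 j7 -0.16
 shift now [-0.4 -0.3  1.3]  shift after turn [-0.4 -0.3  1.3]  turn [-0.03  0.01  0.03]
[-0.09413729  0.06801541  0.01001241]
```

move_arm --commands '[{"claw": 1, "tx": 0, "ty": 0, "tz": 0.0015, "ax": 0, "ay": 0, "az": 0}, {"claw": 1, "tx": 0, "ty": 0, "tz": 0, "ax": 0, "ay": 0, "az": 10}, {"claw": 1, "tx": 0, "ty": 0, "tz": 0, "ax": 0, "ay": 0, "az": 10}, {"claw": 1, "tx": 0, "ty": 0, "tz": 0, "ax": 0, "ay": 0, "az": 10}, {"claw": 1, "tx": 0, "ty": 0, "tz": 0, "ax": 0, "ay": 0, "az": 10}, {"claw": 1, "tx": 0, "ty": 0, "tz": 0, "ax": 0, "ay": 0, "az": 10}, {"claw": 1, "tx": 0, "ty": 0, "tz": 0, "ax": 0, "ay": 0, "az": 10}, {"claw": 1, "tx": 0, "ty": 0, "tz": 0, "ax": 0, "ay": 0, "az": 10}]'

```text
t: 22.75
position: [0.6119, 0.1456, 0.1547]
tcp_rot: [-3.077, -0.632, -0.0]
contact_force: [-0.8, -0.9, -0.0]
grip_width: 0.0196
grip_force: 40.0
```

move_arm --commands '[{"claw": 1, "tx": 0, "ty": 0, "tz": 0, "ax": 0, "ay": 0, "az": 8}, {"claw": 1, "tx": 0, "ty": 0, "tz": 0, "ax": 0, "ay": 0, "az": 6}, {"claw": 1, "tx": 0, "ty": 0, "tz": 0, "ax": 0, "ay": 0, "az": 3}, {"claw": 1, "tx": 0, "ty": 0, "tz": 0, "ax": 0, "ay": 0, "az": 0}]'

```text
t: 23.25
position: [0.6121, 0.1452, 0.1548]
tcp_rot: [3.136, 0.181, 0.001]
contact_force: [-1.4, -1.6, 2.4]
grip_width: 0.0202
grip_force: 40.2
```

```bash
python3 -c "
from h import *
need((.6115,.145,.154),-81.5);print(bot.observe()['torque'])"
```

```text
t 23.25 pos [0.6121 0.1452 0.1548] yaw -83.4 w 0.0202 F [-1.4 -1.6  2.4] gf 40.2 j7 -1.6
 shift now [-0.6  0.2  0.8]  shift after turn [-0.6  0.1  0.8]  turn [ 0.03 -0.02 -1.9 ]
[-0.63470128  0.69640435  0.6444173 ]
```

move_arm --commands '[{"claw": 0.4, "tx": 0, "ty": 0, "tz": 0, "ax": 0, "ay": 0, "az": 0}, {"claw": 0.4, "tx": 0, "ty": 0, "tz": 0, "ax": 0, "ay": 0, "az": 0}, {"claw": 0.4, "tx": 0, "ty": 0, "tz": 0, "ax": 0, "ay": 0, "az": 0}, {"claw": 0.4, "tx": 0, "ty": 0, "tz": -0.03, "ax": 0, "ay": 0, "az": 0}, {"claw": 0.4, "tx": 0, "ty": 0, "tz": -0.06, "ax": 0, "ay": 0, "az": 0}, {"claw": 0.4, "tx": 0, "ty": 0, "tz": -0.06, "ax": 0, "ay": 0, "az": 0}, {"claw": 0.4, "tx": -0.04, "ty": 0.05, "tz": 0, "ax": 0, "ay": 0, "az": 0}, {"claw": 0.4, "tx": -0.05, "ty": 0.05, "tz": 0, "ax": 0, "ay": 0, "az": 0}]'

```text
t: 24.25
position: [0.5397, 0.0421, 0.3049]
tcp_rot: [3.136, 0.179, 0.003]
contact_force: [0.3, -0.4, 1.4]
grip_width: 0.0521
grip_force: 0.0
```

move_arm --commands '[{"claw": 0.4, "tx": -0.05, "ty": 0.06, "tz": 0, "ax": 0, "ay": 0, "az": 0}, {"claw": 0.4, "tx": 0, "ty": 0, "tz": 0, "ax": 0, "ay": 0, "az": -10.5}, {"claw": 0.4, "tx": 0, "ty": 0, "tz": 0, "ax": 0, "ay": 0, "az": -10.5}, {"claw": 0.4, "tx": 0, "ty": 0, "tz": 0, "ax": 0, "ay": 0, "az": -10.5}, {"claw": 0.4, "tx": 0, "ty": 0, "tz": 0, "ax": 0, "ay": 0, "az": -10.5}, {"claw": 0.4, "tx": 0, "ty": 0, "tz": 0, "ax": 0, "ay": 0, "az": -10.5}, {"claw": 0.4, "tx": 0, "ty": 0, "tz": 0, "ax": 0, "ay": 0, "az": -10.5}, {"claw": 0.4, "tx": 0, "ty": 0, "tz": 0, "ax": 0, "ay": 0, "az": -10.5}]'

```text
t: 25.25
position: [0.5056, -0.0087, 0.3043]
tcp_rot: [-2.4, -2.027, -0.001]
contact_force: [-0.3, 0.4, -0.0]
grip_width: 0.0524
grip_force: 0.0
```

move_arm --commands '[{"claw": 0.4, "tx": 0, "ty": 0, "tz": 0, "ax": 0, "ay": 0, "az": -10.5}, {"claw": 0.4, "tx": 0, "ty": 0, "tz": 0, "ax": 0, "ay": 0, "az": -10.5}, {"claw": 0.4, "tx": 0, "ty": 0, "tz": 0, "ax": 0, "ay": 0, "az": -10.5}, {"claw": 0.4, "tx": 0, "ty": 0, "tz": 0, "ax": 0, "ay": 0, "az": 0}, {"claw": 0.4, "tx": 0, "ty": 0, "tz": 0, "ax": 0, "ay": 0, "az": 0}, {"claw": 0.4, "tx": 0, "ty": 0, "tz": 0, "ax": 0, "ay": 0, "az": 0}]'

```text
t: 26.0
position: [0.5056, -0.0087, 0.3043]
tcp_rot: [1.771, 2.595, 0.0]
contact_force: [0.3, 0.3, 0.3]
grip_width: 0.0521
grip_force: 0.0
```

```bash
python3 -c "
from h import *
im,c=snap('wrist','w6');need((.460,.044,.129),22)
u,v=w2px(c,(.460,.044,.16));print(u,v)
snap('top','t3')
x0=int(np.clip(u-70,0,500));y0=int(np.clip(v-80,0,320)); print(x0,y0)
crop('w6',x0,y0,x0+140,y0+150,4,'a'); crop('t3',270,195,360,310,4,'b')
a=cv2.imread('pics/a.png');b=cv2.imread('pics/b.png'); h=max(a.shape[0],b.shape[0])
P=lambda i:cv2.copyMakeBorder(i,0,h-i.shape[0],0,0,cv2.BORDER_CONSTANT)
m=np.hstack([P(a),P(b)])[:600,:800];print(a.shape,m.shape);cv2.imwrite('pics/m2.png',m)"
```

```text
t 26.05 pos [ 0.5056 -0.0087  0.3043] yaw 21.42 w 0.0522 F [-1.3  0.3  0.8] gf 0.0 j7 0.3
 shift now [ 65.7 -23.2 175.3]  shift after turn [ 65.9 -22.5 175.3]  turn [ 0.    0.   -0.58]
293.49525877495455 141.87105850504355
223 61
(600, 560, 3) (600, 800, 3)
```

View pics/m2.png

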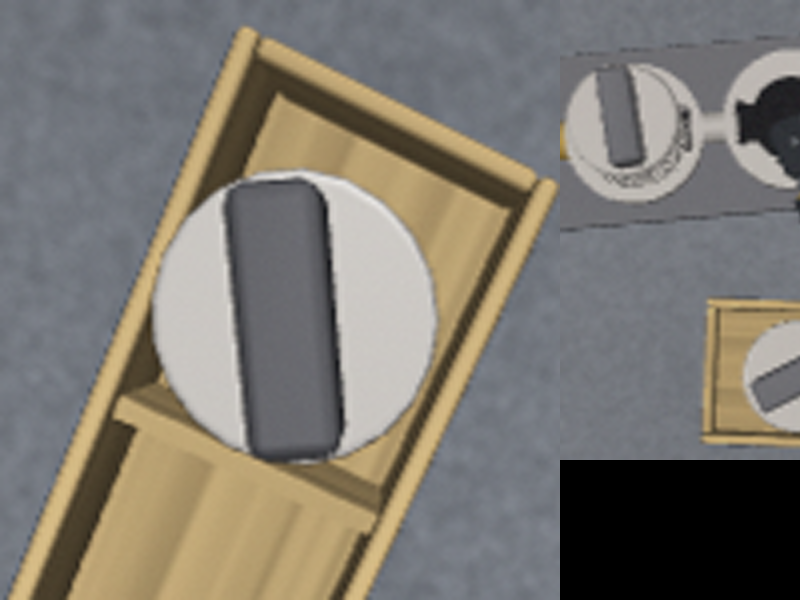

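The left panel shows the carbon handle centred at (284,319), i.e. image (294,140.8), leaning 4.7° counter-clockwise from tool x. The right panel shows the new sediment cartridge seated, with its handle across the row. I'll go to the carbon.

```bash
python3 -c "
from h import *
c=load('w6'); p=px2w(c,294,140.75,.16);print(p);need((p[0],p[1],.130),26.1)"
```

```text
[0.46007721 0.04497832 0.16      ]
t 26.1 pos [ 0.5056 -0.0087  0.3043] yaw 21.45 w 0.0523 F [-0.3  0.3 -0.4] gf 0.0 j7 0.3
 shift now [ 66.6 -22.7 174.3]  shift after turn [ 68.2 -17.2 174.3]  turn [-0.    0.   -4.65]
```

move_arm --commands '[{"claw": 0.4, "tx": 0.034, "ty": -0.0115, "tz": 0, "ax": 0, "ay": 0, "az": 0}, {"claw": 0.4, "tx": 0.0325, "ty": -0.011, "tz": 0.02, "ax": 0, "ay": 0, "az": -4.7}, {"claw": 0.4, "tx": 0, "ty": 0, "tz": 0.04, "ax": 0, "ay": 0, "az": 0}, {"claw": 0.4, "tx": 0, "ty": 0, "tz": 0.04, "ax": 0, "ay": 0, "az": 0}, {"claw": 0.4, "tx": 0, "ty": 0, "tz": 0.04, "ax": 0, "ay": 0, "az": 0}, {"claw": 0.4, "tx": 0, "ty": 0, "tz": 0.02, "ax": 0, "ay": 0, "az": 0}, {"claw": 0.4, "tx": 0, "ty": 0, "tz": 0.014, "ax": 0, "ay": 0, "az": 0}, {"claw": 0.4, "tx": 0, "ty": 0, "tz": 0, "ax": 0, "ay": 0, "az": 0}]'

```text
t: 27.1
position: [0.4599, 0.0448, 0.1298]
tcp_rot: [-1.66, -2.667, 0.002]
contact_force: [0.0, 0.5, -0.0]
grip_width: 0.0521
grip_force: 0.0
```

move_arm --commands '[{"claw": 1, "tx": 0, "ty": 0, "tz": 0, "ax": 0, "ay": 0, "az": 0}, {"claw": 1, "tx": 0, "ty": 0, "tz": 0, "ax": 0, "ay": 0, "az": 0}, {"claw": 1, "tx": 0, "ty": 0, "tz": 0, "ax": 0, "ay": 0, "az": 0}, {"claw": 1, "tx": 0, "ty": 0, "tz": 0, "ax": 0, "ay": 0, "az": 0}, {"claw": 1, "tx": 0, "ty": 0, "tz": 0, "ax": 0, "ay": 0, "az": 0}]'

```text
t: 27.72
position: [0.4603, 0.0449, 0.1304]
tcp_rot: [1.659, 2.667, 0.0]
contact_force: [-0.4, -0.2, 2.2]
grip_width: 0.0198
grip_force: 39.9
```

```bash
python3 -c "
from h import *
need((.6242,-.0543,.28),3.5)"
```

```text
t 27.73 pos [0.4603 0.0449 0.1304] yaw 26.23 w 0.0198 F [-0.4 -0.2  2.2] gf 39.9 j7 0.28
 shift now [-161.4  103.2 -149.6]  shift after turn [-109.   157.5 -149.6]  turn [1.000e-02 0.000e+00 2.273e+01]
```

move_arm --commands '[{"claw": 1, "tx": 0, "ty": 0, "tz": -0.04, "ax": 0, "ay": 0, "az": 0}, {"claw": 1, "tx": 0, "ty": 0, "tz": -0.05, "ax": 0, "ay": 0, "az": 0}, {"claw": 1, "tx": 0, "ty": 0, "tz": -0.06, "ax": 0, "ay": 0, "az": 0}, {"claw": 1, "tx": 0, "ty": 0, "tz": 0, "ax": 0, "ay": 0, "az": 10}, {"claw": 1, "tx": 0, "ty": 0, "tz": 0, "ax": 0, "ay": 0, "az": 10}, {"claw": 1, "tx": 0, "ty": 0, "tz": 0, "ax": 0, "ay": 0, "az": 2.7}, {"claw": 1, "tx": -0.029, "ty": 0.0395, "tz": 0, "ax": 0, "ay": 0, "az": 0}, {"claw": 1, "tx": -0.029, "ty": 0.0395, "tz": 0, "ax": 0, "ay": 0, "az": 0}]'

```text
t: 28.72
position: [0.5433, -0.0084, 0.2801]
tcp_rot: [-2.15, -2.29, -0.001]
contact_force: [0.8, 0.3, -3.3]
grip_width: 0.0194
grip_force: 39.9
```

move_arm --commands '[{"claw": 1, "tx": -0.028, "ty": 0.0395, "tz": 0, "ax": 0, "ay": 0, "az": 0}, {"claw": 1, "tx": -0.023, "ty": 0.039, "tz": 0, "ax": 0, "ay": 0, "az": 0}, {"claw": 1, "tx": 0, "ty": 0, "tz": 0.04, "ax": 0, "ay": 0, "az": 0}, {"claw": 1, "tx": 0, "ty": 0, "tz": 0.04, "ax": 0, "ay": 0, "az": 0}, {"claw": 1, "tx": 0, "ty": 0, "tz": 0.03, "ax": 0, "ay": 0, "az": 0}, {"claw": 1, "tx": 0, "ty": 0, "tz": 0, "ax": 0, "ay": 0, "az": 0}, {"claw": 1, "tx": 0, "ty": 0, "tz": 0, "ax": 0, "ay": 0, "az": 0}, {"claw": 1, "tx": 0, "ty": 0, "tz": 0, "ax": 0, "ay": 0, "az": 0}]'

```text
t: 29.72
position: [0.625, -0.0543, 0.1719]
tcp_rot: [2.151, 2.288, 0.003]
contact_force: [0.1, 0.5, -3.5]
grip_width: 0.0196
grip_force: 39.9
```

```bash
python3 -c "
from h import *
need((.6242,-.0543,.134),3.5)"
```

```text
t 29.73 pos [ 0.625  -0.0543  0.1719] yaw 3.53 w 0.0196 F [ 0.1  0.5 -3.5] gf 39.9 j7 0.28
 shift now [ 0.  -0.9 37.9]  shift after turn [ 0.  -0.8 37.9]  turn [0.13 0.   0.03]
```

move_arm --commands '[{"claw": 1, "tx": 0, "ty": -0.0008, "tz": 0.01, "ax": 0, "ay": 0, "az": 0}, {"claw": 1, "tx": 0, "ty": 0, "tz": 0.008, "ax": 0, "ay": 0, "az": 0}, {"claw": 1, "tx": 0, "ty": 0, "tz": 0.006, "ax": 0, "ay": 0, "az": 0}, {"claw": 1, "tx": 0, "ty": 0, "tz": 0, "ax": 0, "ay": 0, "az": 0}]'

```text
t: 30.22
position: [0.623, -0.0545, 0.1455]
tcp_rot: [-2.152, -2.288, 0.002]
contact_force: [0.5, -1.4, -4.1]
grip_width: 0.0199
grip_force: 39.9
```

move_arm --commands '[{"claw": 1, "tx": 0, "ty": 0, "tz": 0.006, "ax": 0, "ay": 0, "az": 0}, {"claw": 1, "tx": 0, "ty": 0, "tz": 0.006, "ax": 0, "ay": 0, "az": 0}, {"claw": 1, "tx": 0, "ty": 0, "tz": 0.0015, "ax": 0, "ay": 0, "az": 0}, {"claw": 1, "tx": 0, "ty": 0, "tz": 0, "ax": 0, "ay": 0, "az": 0}]'

```text
t: 30.72
position: [0.6241, -0.0544, 0.1345]
tcp_rot: [2.151, 2.288, 0.003]
contact_force: [-3.5, -0.3, 12.3]
grip_width: 0.0199
grip_force: 40.0
```

```bash
python3 -c "
from h import *
need((.6242,-.0543,.134),3.5);print(bot.observe()['torque'])"
```

```text
t 30.73 pos [ 0.6241 -0.0544  0.1345] yaw 3.53 w 0.0199 F [-3.5 -0.3 12.3] gf 40.0 j7 0.3
 shift now [0.  0.1 0.5]  shift after turn [0.  0.1 0.5]  turn [ 0.12 -0.02  0.03]
[-0.40982805  1.10793956  0.01598021]
```

Seated on the floor. Relieving the press slightly, then locking.

move_arm --commands '[{"claw": 1, "tx": 0, "ty": 0, "tz": -0.0007, "ax": 0, "ay": 0, "az": 0}, {"claw": 1, "tx": 0, "ty": 0, "tz": 0, "ax": 0, "ay": 0, "az": 10}, {"claw": 1, "tx": 0, "ty": 0, "tz": 0, "ax": 0, "ay": 0, "az": 10}, {"claw": 1, "tx": 0, "ty": 0, "tz": 0, "ax": 0, "ay": 0, "az": 10}, {"claw": 1, "tx": 0, "ty": 0, "tz": 0, "ax": 0, "ay": 0, "az": 10}, {"claw": 1, "tx": 0, "ty": 0, "tz": 0, "ax": 0, "ay": 0, "az": 10}, {"claw": 1, "tx": 0, "ty": 0, "tz": 0, "ax": 0, "ay": 0, "az": 10}, {"claw": 1, "tx": 0, "ty": 0, "tz": 0, "ax": 0, "ay": 0, "az": 10}]'

```text
t: 31.72
position: [0.6241, -0.0542, 0.1345]
tcp_rot: [-3.077, -0.632, -0.003]
contact_force: [-2.0, -1.0, 5.0]
grip_width: 0.02
grip_force: 40.0
```

move_arm --commands '[{"claw": 1, "tx": 0, "ty": 0, "tz": 0, "ax": 0, "ay": 0, "az": 8}, {"claw": 1, "tx": 0, "ty": 0, "tz": 0, "ax": 0, "ay": 0, "az": 6}, {"claw": 1, "tx": 0, "ty": 0, "tz": 0, "ax": 0, "ay": 0, "az": 3}, {"claw": 1, "tx": 0, "ty": 0, "tz": 0, "ax": 0, "ay": 0, "az": 0}]'

```text
t: 32.22
position: [0.6241, -0.0547, 0.1346]
tcp_rot: [3.135, 0.179, 0.003]
contact_force: [-0.4, -3.2, 6.6]
grip_width: 0.0197
grip_force: 40.3
```

```bash
python3 -c "
from h import *
need((.6242,-.0543,.134),-81.5);print(bot.observe()['torque'])"
```

```text
t 32.23 pos [ 0.6241 -0.0547  0.1346] yaw -83.45 w 0.0197 F [-0.4 -3.2  6.6] gf 40.3 j7 -1.06
 shift now [ 0.1 -0.4  0.6]  shift after turn [ 0.1 -0.4  0.6]  turn [ 0.06 -0.09 -1.95]
[-0.83638366  0.67690177  0.72820232]
```

move_arm --commands '[{"claw": 0.4, "tx": 0, "ty": 0, "tz": 0, "ax": 0, "ay": 0, "az": 0}, {"claw": 0.4, "tx": 0, "ty": 0, "tz": 0, "ax": 0, "ay": 0, "az": 0}, {"claw": 0.4, "tx": 0, "ty": 0, "tz": 0, "ax": 0, "ay": 0, "az": 0}, {"claw": 0.4, "tx": 0, "ty": 0, "tz": -0.03, "ax": 0, "ay": 0, "az": 0}, {"claw": 0.4, "tx": 0, "ty": 0, "tz": -0.06, "ax": 0, "ay": 0, "az": 0}, {"claw": 0.4, "tx": 0, "ty": 0, "tz": -0.06, "ax": 0, "ay": 0, "az": 0}, {"claw": 0.4, "tx": -0.01, "ty": -0.05, "tz": 0, "ax": 0, "ay": 0, "az": 0}, {"claw": 0.4, "tx": -0.01, "ty": -0.058, "tz": 0, "ax": 0, "ay": 0, "az": 0}]'

```text
t: 33.22
position: [0.5911, 0.0507, 0.2841]
tcp_rot: [-3.136, -0.174, -0.002]
contact_force: [0.5, 1.9, 0.9]
grip_width: 0.0523
grip_force: 0.0
```

move_arm --commands '[{"claw": 0.4, "tx": -0.01, "ty": -0.058, "tz": 0, "ax": 0, "ay": 0, "az": 0}, {"claw": 0.4, "tx": -0.01, "ty": -0.058, "tz": 0, "ax": 0, "ay": 0, "az": 0}, {"claw": 0.4, "tx": -0.01, "ty": -0.058, "tz": 0, "ax": 0, "ay": 0, "az": 0}, {"claw": 0.4, "tx": 0, "ty": -0.058, "tz": 0, "ax": 0, "ay": 0, "az": 0}, {"claw": 0.4, "tx": 0, "ty": 0, "tz": 0, "ax": 0, "ay": 0, "az": 3}, {"claw": 0.4, "tx": 0, "ty": 0, "tz": 0, "ax": 0, "ay": 0, "az": 0}, {"claw": 0.4, "tx": 0, "ty": 0, "tz": 0, "ax": 0, "ay": 0, "az": 0}]'

```text
t: 34.1
position: [0.5353, 0.2768, 0.2836]
tcp_rot: [-3.14, -0.096, -0.0]
contact_force: [0.4, -0.2, -0.4]
grip_width: 0.0523
grip_force: 0.0
```

```bash
python3 -c "
from h import *
need((.6055,.2843,.125),-86.5); snap('top','t4')
crop('t4',270,190,440,310,4.6,'c7')"
```

```text
t 34.1 pos [0.5353 0.2768 0.2836] yaw -86.51 w 0.0523 F [ 0.4 -0.2 -0.4] gf 0.0 j7 -1.79
 shift now [ 70.5  -3.2 158.6]  shift after turn [ 70.5  -3.2 158.6]  turn [-0.01 -0.   -0.01]
```

View pics/c7.png

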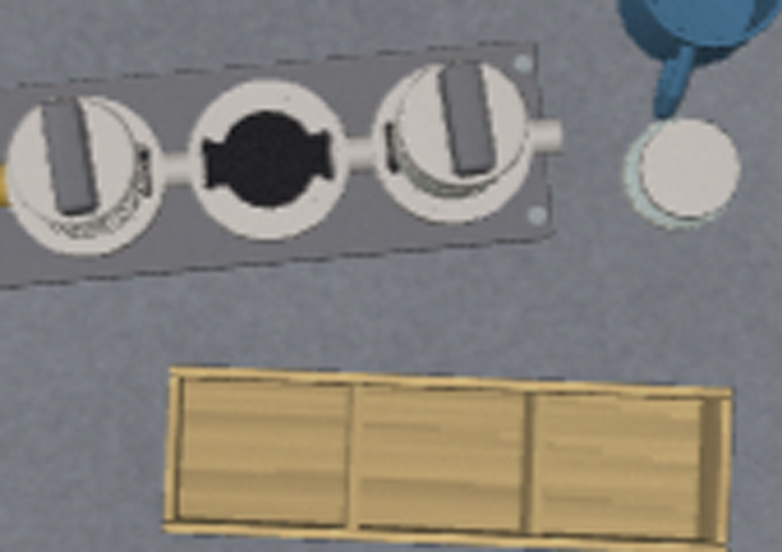

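Both cartridges are locked with their handles across the row (handles at (68,155) and (468,118)), the middle socket is empty, and so is the crate. Now I'll open the valve.

move_arm --commands '[{"claw": 0.4, "tx": 0.035, "ty": -0.003, "tz": 0, "ax": 0, "ay": 0, "az": 0}, {"claw": 0.4, "tx": 0.035, "ty": 0, "tz": 0, "ax": 0, "ay": 0, "az": 0}, {"claw": 0.4, "tx": 0, "ty": 0, "tz": 0, "ax": 0, "ay": 0, "az": 0}, {"claw": 0.4, "tx": 0, "ty": 0, "tz": 0.05, "ax": 0, "ay": 0, "az": 0}, {"claw": 0.4, "tx": 0, "ty": 0, "tz": 0.05, "ax": 0, "ay": 0, "az": 0}, {"claw": 0.4, "tx": 0, "ty": 0, "tz": 0.04, "ax": 0, "ay": 0, "az": 0}, {"claw": 0.4, "tx": 0, "ty": 0, "tz": 0.018, "ax": 0, "ay": 0, "az": 0}, {"claw": 1, "tx": 0, "ty": 0, "tz": 0, "ax": 0, "ay": 0, "az": 0}]' --newtons 15

```text
t: 35.15
position: [0.6042, 0.285, 0.1254]
tcp_rot: [3.14, 0.097, -0.001]
contact_force: [0.9, 0.1, 1.1]
grip_width: 0.0478
grip_force: 0.0
```

move_arm --commands '[{"claw": 1, "tx": 0, "ty": 0, "tz": 0, "ax": 0, "ay": 0, "az": 0}, {"claw": 1, "tx": 0, "ty": 0, "tz": 0, "ax": 0, "ay": 0, "az": 0}, {"claw": 1, "tx": 0, "ty": 0, "tz": 0, "ax": 0, "ay": 0, "az": 0}, {"claw": 1, "tx": 0, "ty": 0, "tz": 0, "ax": 0, "ay": 0, "az": 0}, {"claw": 1, "tx": 0, "ty": 0, "tz": 0, "ax": 0, "ay": 0, "az": 0}]'

```text
t: 35.78
position: [0.6051, 0.2843, 0.1262]
tcp_rot: [3.14, 0.095, 0.001]
contact_force: [-1.6, -3.6, 6.2]
grip_width: 0.0161
grip_force: 15.0
```

Gripped; reversing the arc.

move_arm --commands '[{"claw": 1, "tx": -0.0162, "ty": 0, "tz": 0.0016, "ax": 0, "ay": 0, "az": 0}, {"claw": 1, "tx": -0.0156, "ty": 0, "tz": 0.0047, "ax": 0, "ay": 0, "az": 0}, {"claw": 1, "tx": -0.0143, "ty": 0, "tz": 0.0077, "ax": 0, "ay": 0, "az": 0}, {"claw": 1, "tx": -0.0126, "ty": 0, "tz": 0.0103, "ax": 0, "ay": 0, "az": 0}, {"claw": 1, "tx": -0.0103, "ty": 0, "tz": 0.0126, "ax": 0, "ay": 0, "az": 0}]'

```text
t: 36.4
position: [0.5363, 0.2799, 0.0894]
tcp_rot: [3.14, 0.095, 0.002]
contact_force: [-2.0, -4.7, 6.9]
grip_width: 0.0159
grip_force: 15.0
```

move_arm --commands '[{"claw": 1, "tx": -0.0077, "ty": 0, "tz": 0.0143, "ax": 0, "ay": 0, "az": 0}, {"claw": 1, "tx": -0.0047, "ty": 0, "tz": 0.0156, "ax": 0, "ay": 0, "az": 0}, {"claw": 1, "tx": -0.0016, "ty": 0, "tz": 0.0162, "ax": 0, "ay": 0, "az": 0}, {"claw": 1, "tx": 0, "ty": 0, "tz": 0, "ax": 0, "ay": 0, "az": 0}]'

```text
t: 36.9
position: [0.5183, 0.2786, 0.0402]
tcp_rot: [3.137, 0.096, -0.011]
contact_force: [-10.5, -5.3, 1.0]
grip_width: 0.0154
grip_force: 15.0
```

move_arm --commands '[{"claw": 1, "tx": 0, "ty": 0, "tz": 0.003, "ax": 0, "ay": 0, "az": 0}, {"claw": 1, "tx": 0, "ty": 0, "tz": 0.002, "ax": 0, "ay": 0, "az": 0}, {"claw": 1, "tx": 0, "ty": 0, "tz": 0, "ax": 0, "ay": 0, "az": 0}]'

```text
t: 37.28
position: [0.518, 0.2786, 0.0358]
tcp_rot: [3.138, 0.096, -0.012]
contact_force: [-12.7, -6.3, 1.3]
grip_width: 0.0154
grip_force: 15.0
```

move_arm --commands '[{"claw": 0.4, "tx": 0, "ty": 0, "tz": 0, "ax": 0, "ay": 0, "az": 0}, {"claw": 0.4, "tx": 0, "ty": 0, "tz": 0, "ax": 0, "ay": 0, "az": 0}, {"claw": 0.4, "tx": 0, "ty": 0, "tz": 0, "ax": 0, "ay": 0, "az": 0}, {"claw": 0.4, "tx": 0, "ty": 0, "tz": -0.055, "ax": 0, "ay": 0, "az": 0}, {"claw": 1, "tx": 0, "ty": 0, "tz": 0, "ax": 0, "ay": 0, "az": 0}, {"claw": 1, "tx": 0, "ty": 0, "tz": 0, "ax": 0, "ay": 0, "az": 0}, {"claw": 1, "tx": 0, "ty": 0, "tz": 0, "ax": 0, "ay": 0, "az": 0}, {"claw": 1, "tx": 0, "ty": 0, "tz": 0, "ax": 0, "ay": 0, "az": 0}]'

```text
t: 38.28
position: [0.5214, 0.2798, 0.0917]
tcp_rot: [3.139, 0.097, -0.002]
contact_force: [-0.0, -0.9, -0.2]
grip_width: 0.0201
grip_force: 0.0
```

move_arm --commands '[{"claw": 1, "tx": 0, "ty": 0, "tz": 0, "ax": 0, "ay": 0, "az": 0}, {"claw": 1, "tx": 0, "ty": 0, "tz": 0.01, "ax": 0, "ay": 0, "az": 0}, {"claw": 1, "tx": 0, "ty": 0, "tz": 0.008, "ax": 0, "ay": 0, "az": 0}, {"claw": 1, "tx": 0, "ty": 0, "tz": 0.004, "ax": 0, "ay": 0, "az": 0}, {"claw": 1, "tx": 0, "ty": 0, "tz": 0, "ax": 0, "ay": 0, "az": 0}]'

```text
t: 38.9
position: [0.5217, 0.2799, 0.07]
tcp_rot: [3.139, 0.097, -0.001]
contact_force: [0.3, 0.2, 0.4]
grip_width: 0.0004
grip_force: 0.0
```

move_arm --commands '[{"claw": 1, "tx": 0, "ty": 0, "tz": 0.003, "ax": 0, "ay": 0, "az": 0}, {"claw": 1, "tx": 0, "ty": 0, "tz": 0.002, "ax": 0, "ay": 0, "az": 0}, {"claw": 1, "tx": 0, "ty": 0, "tz": 0, "ax": 0, "ay": 0, "az": 0}]'

```text
t: 39.28
position: [0.5218, 0.28, 0.0655]
tcp_rot: [-3.14, -0.097, 0.0]
contact_force: [-1.1, -0.1, 2.3]
grip_width: 0.0005
grip_force: 0.9
```

move_arm --commands '[{"claw": 1, "tx": 0, "ty": 0, "tz": 0.001, "ax": 0, "ay": 0, "az": 0}, {"claw": 1, "tx": 0, "ty": 0, "tz": 0.001, "ax": 0, "ay": 0, "az": 0}, {"claw": 1, "tx": 0, "ty": 0, "tz": 0, "ax": 0, "ay": 0, "az": 0}]'

```text
t: 39.65
position: [0.5219, 0.2801, 0.0649]
tcp_rot: [-3.139, -0.096, 0.001]
contact_force: [-8.0, -2.6, 19.4]
grip_width: 0.0006
grip_force: 10.2
```

move_arm --commands '[{"claw": 1, "tx": 0, "ty": 0, "tz": -0.05, "ax": 0, "ay": 0, "az": 0}, {"claw": 1, "tx": 0, "ty": 0, "tz": -0.06, "ax": 0, "ay": 0, "az": 0}, {"claw": 1, "tx": 0, "ty": 0, "tz": -0.06, "ax": 0, "ay": 0, "az": 0}, {"claw": 1, "tx": 0, "ty": 0, "tz": 0, "ax": 0, "ay": 0, "az": 0}, {"claw": 1, "tx": 0, "ty": 0, "tz": 0, "ax": 0, "ay": 0, "az": 0}]'

```text
t: 40.28
position: [0.5216, 0.2803, 0.233]
tcp_rot: [-3.14, -0.097, 0.001]
contact_force: [-0.3, 0.6, -0.3]
grip_width: 0.0001
grip_force: 0.0
```

```bash
python3 -c "
from h import *
im,c=snap('scene','sc2'); a=cv2.imread('pics/sc1.png');b=cv2.imread('pics/sc2.png')
d=cv2.absdiff(a,b).max(2); print('tub',d[320:475,85:240].mean(),'mug etc',d[315:395,245:320].mean())
need((.52,.28,.2),-86.5); print(bot.sign_off())"
```

```text
tub 4.8868678459937565 mug etc 4.8901666666666666
t 40.33 pos [0.5212 0.2802 0.2323] yaw -86.45 w 0.0003 F [-0.7 -0.3 -0.5] gf 0.0 j7 -1.78
 shift now [-1.2  0.1 32.3]  shift after turn [-1.2  0.1 32.3]  turn [0.03 0.07 0.05]
the job is handed in; nothing more can be done
None
```

The job is done and handed in at 40 s: valve shut first, used cartridge in the tub, sediment locked in the socket next to the valve, the only carbon cartridge there locked in the far socket with the middle one left empty, then the valve fully opened again.

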